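# Build up the heels of two upturned shoes

## Robot

A 6-joint arm with a two-finger parallel gripper is mounted at the origin on the work surface. World frame = base frame: x ahead of the robot, y to its left, z up, the work surface at z = 0. Lengths are in m, angles in rad, forces in N, time in s.
With the tool pointing down it reaches from about 0.375 to 0.975 m from the base axis. Payload 3.8 kg.
Tool frame: the origin (TCP) lies at the very end of the fingers, on their centre line; the grasp point (between the pads) lies 19 mm behind it; z points along the fingers, y is the direction in which the jaws open and shut (so a half turn about z gives the same grasp; the last joint's range is limited). The gripper opens to 85 mm and grips with 20 to 120 N. Pads are 22 mm wide; open, the fingers measure 114 mm over their backs; the gripper's body (76 mm by 85 mm) begins 54 mm behind the grasp point. The pads swing forward as they close: fully open they stand 13 mm farther back than shut.
Start: joints at [-1.345, 0.264, 1.604, -0, 1.274, -0.037], TCP at [0.175, -0.652, 0.231] pointing down, gripper open.
Joint ranges: [-2.63, 2.63], [-0.94, 2.18], [0.31, 2.57], [-1.31, 4.45], [0, 2.66], [-2.55, 2.55]. Speed limits (rad/s): [2.57, 2.57, 3.14, 3.14, 3.14, 3.14].

## Interface

Orientations are given as a rotation vector (axis times angle).
In Python, from workcell import bot, viewer, finish_job gives the robot as it stands.
- The arm moves only by the tool servo_tool, never from a script. Its argument "plan" is a list that holds one entry, the list of rows, each a list of 6 numbers: the shift along the tool's x, y, z in cm, then the turn, a rotation vector about the tool's x, y, z in degrees. A call has 1 to 20 rows; each row is the pose to reach, as a shift and turn from the pose measured when the call began, along the tool's axes at that moment; what a row does not reach only later rows make up. A row lasts 1/12 s, in which the tool goes at most 41.7 mm and 7.16 degrees, less where a joint would pass 70% of its speed; a pose out of reach is approached as far as the arm can. A call with a gripper value outside its range is refused whole. "claw" is the finger opening in cm, from 0 to 8.54, set as the call begins (left out, the last holds). The fingers move at their own pace and stop on an object; "grip_force" is the grip in N (left out, the last holds). Time passes only in rows, so rows that repeat a pose let the fingers close. It gives the time, the measured TCP pose, the force and the opening at its end, in the units of the state.
- bot.read_state(): the state, without advancing time (a new reading comes with each control period).
- viewer.read_camera(name): name is "scene" or "side" or "wrist"; returns a dict with "color" (420x560x3 uint8, red, green, blue), "fx", "fy", "cx", "cy" (pixels), "eye" and "rotation" of the camera in the world; the wrist camera has in their place "T_tool_cam" (4x4, takes a point from camera to tool coordinates, whose origin is the TCP and whose axes are the flange's). Camera axes: x right, y down, z forward; pixel columns grow to the right and rows downward; lengths in m; the calibration is good to about 2 mm. A picture is of the moment at which its call begins: read the wrist's pose just before it. There is no depth.
- finish_job(): hands the job in, once; it reports no verdict.
The state is a dict: "time": time; "q": joint angles; "joint_vel": joint speeds; "joint_torque": joint torques, N m; "tool_pos": TCP position; "tcp_rot": TCP orientation; "wrist_force": force on the tool from outside, world axes, zero at the start; "torque": the same for the moment, N m; "width": opening from 0.0 (shut) to 1.0 (fully open).
Only numpy, scipy, OpenCV 4.12 (cv2) and the standard library are available. Lean on these libraries where they do the work, as an engineer would, in place of code of your own. Each camera call takes 0.05 s, during which the arm holds its last target.

## Task

Build up the heels of the two upturned shoes: on each bare heel seat lay the leather heel block of that shoe's size, and then on top of the block the thin rubber top piece of the same size. Every piece must lie flat with its edges flush with what is under it, rounded end to the back of the shoe and straight edge towards the toe. Leave the hammer, the tin and the brush where they are.

Things in the scene. Friction and masses are not known exactly. Their poses are not given: they have to be found in the camera images.
- large_shoe: large shoe (tan leather, 285 mm long, 96 wide), fixed sole up on a low board, toe away from the robot +-15 deg. Origin on the table under mid-length; x to the toe, z up. Bare heel seat: level rear end of the sole, D-shaped, 64 x 58 mm, centre x -110.5 mm, y 0, 75 mm above the table; flat 12 mm further ahead, then the sole rises to 103 mm at the ball.
- small_shoe: small shoe (dark brown leather, 190 mm long, 68 wide), fixed sole up on a low board, toe away from the robot +-15 deg. Origin on the table under mid-length; x to the toe, z up. Bare heel seat: level rear end of the sole, D-shaped, 44 x 40 mm, centre x -73 mm, y 0, 62 mm above the table; flat 12 mm further ahead, then the sole rises to 83 mm at the ball.
- large_block: large leather heel block, brown, layered, 64 mm long, 58 wide, 20 thick, about 70 g, flat on the table. D-shaped from above: rounded back (half circle) at -x, straight edge at +x, parallel sides from x -3 to +32 mm, to be gripped across y. Origin at the centre of its underside. At the start x points away from the robot, +-46 deg.
- large_top: large rubber top piece, black, six nail heads on its upper face, 64 mm long, 58 wide, 8 thick, about 34 g, flat on the table. D-shaped from above: rounded back (half circle) at -x, straight edge at +x, parallel sides from x -3 to +32 mm, to be gripped across y. Origin at the centre of its underside. At the start x points away from the robot, +-46 deg.
- small_block: small leather heel block, brown, layered, 44 mm long, 40 wide, 14 thick, about 24 g, flat on the table. D-shaped from above: rounded back (half circle) at -x, straight edge at +x, parallel sides from x -2 to +22 mm, to be gripped across y. Origin at the centre of its underside. At the start x points away from the robot, +-46 deg.
- small_top: small rubber top piece, black, six nail heads on its upper face, 44 mm long, 40 wide, 7 thick, about 15 g, flat on the table. D-shaped from above: rounded back (half circle) at -x, straight edge at +x, parallel sides from x -2 to +22 mm, to be gripped across y. Origin at the centre of its underside. At the start x points away from the robot, +-46 deg.
- hammer: bystander: a hammer lying across the far side of the bench; origin at the underside of its length. Not to be moved.
- tin: bystander: a flat round aluminium wax tin, 72 mm across, 26 mm high, near the left-hand edge of the bench; origin at the centre of its underside. Not to be moved.
- brush: bystander: a brush lying lengthwise near the right-hand edge of the bench; origin at its underside. Not to be moved.

How it is judged:
At the end, for the whole second after the job is handed in: On each shoe its block lies on the heel seat and its top piece on the block: within 8 mm of centred in length and width, 4 mm in height, turned less than 0.2 rad, level within 0.1 rad, straight edge to the toe; all four released and at rest; bystanders within 30 mm (x of large_block in the frame of large_shoe between -0.1185 and -0.1025 m and y of large_block in the frame of large_shoe between -0.008 and 0.008 m and z of large_block in the frame of large_shoe between 0.071 and 0.079 m and x of large_top in the frame of large_block between -0.008 and 0.008 m and y of large_top in the frame of large_block between -0.008 and 0.008 m and z of large_top in the frame of large_block between 0.016 and 0.024 m and x of large_shoe in the frame of large_block above 0.04 m and angle between the x axis of each of large_block, large_top and the x axis of large_shoe, either way round below 0.2 rad and angle between each of large_block, large_top, small_block, small_top's own z axis and vertical below 0.1 rad and linear speed of each of large_block, large_top, small_block, small_top below 0.02 m/s and angular speed of each of large_block, large_top, small_block, small_top below 0.2 rad/s and contact force between each of large_block, large_top, small_block, small_top and the fingers below 0.05 N and x of large_shoe in the frame of large_top above 0.04 m and x of small_block in the frame of small_shoe between -0.081 and -0.065 m and y of small_block in the frame of small_shoe between -0.008 and 0.008 m and z of small_block in the frame of small_shoe between 0.058 and 0.066 m and x of small_top in the frame of small_block between -0.008 and 0.008 m and y of small_top in the frame of small_block between -0.008 and 0.008 m and z of small_top in the frame of small_block between 0.01 and 0.018 m and x of small_shoe in the frame of small_block above 0.04 m and angle between the x axis of each of small_block, small_top and the x axis of small_shoe, either way round below 0.2 rad and x of small_shoe in the frame of small_top above 0.04 m); the robot touches nothing.
It fails at once if the hammer is shifted by more than 30 mm (distance of hammer from where it was at the start of the episode above 0.03 m).
It fails at once if the tin is shifted by more than 30 mm (distance of tin from where it was at the start of the episode above 0.03 m).
It fails at once if the brush is shifted by more than 30 mm (distance of brush from where it was at the start of the episode above 0.03 m).
It also fails if it takes over 112 s, if anything falls off the work surface, if the arm or the gripper's body presses on something with over 40 N, if the wrist force passes 120 N, or if a joint passes its speed limit or range.

## Working session

There is one attempt and no reset: what is moved stays moved. The work goes in short steps, Python scripts to look and compute and a tool call to move; the robot and the scene stay as the last step left them, time stands still between calls to the robot, and variables do not carry over. Pictures are saved under pics/ and viewed, and the job is handed in when it is done.

Besides the shell and the picture viewer there is one more tool, called after "Emit:" in YAML: its name, and indented under it one key for each argument. servo_tool: Moves the arm, as the interface text tells. Its arguments: {"type":"object","properties":{"plan":{"type":"array"},"claw":{"type":"number"},"grip_force":{"type":"number"}},"required":["plan"]}

```bash
ls; mkdir -p pics; python3 - <<'E'
from workcell import bot, viewer
import cv2, numpy as np
print(bot.read_state())
for n in ["scene","side","wrist"]:
    c=viewer.read_camera(n)
    cv2.imwrite(f"pics/{n}0.png",c["color"][:,:,::-1])
    print(n,{k:(np.round(v,4).tolist() if not isinstance(v,str) else v) for k,v in c.items() if k!="color"})
E
```

```text
pics
{'time': 0.0, 'q': array([-1.34489549e+00,  2.64761666e-01,  1.60540016e+00, -1.34356853e-05,
        1.27369349e+00, -3.68965544e-02]), 'joint_vel': array([ 0.00224074,  0.0007686 , -0.00179352, -0.00081175,  0.0009107 ,
        0.00093896]), 'joint_torque': array([-2.05827171e-03, -5.15115023e+01, -3.67315149e+01,  2.92621380e-04,
        1.29034475e-02,  4.17695873e-06]), 'tool_pos': array([ 0.17518319, -0.65110218,  0.22994217]), 'tcp_rot': array([-3.11227811e+00, -4.11325497e-01,  3.55205414e-04]), 'wrist_force': array([-0.28145608, -0.02693279, -0.14737841]), 'torque': array([ 0.04531825,  0.00996375, -0.03337364]), 'width': 0.9998220034026108}
scene {'fx': 426.4725, 'fy': 426.4725, 'cx': 282.1364, 'cy': 212.6227, 'eye': [1.1115, -0.5628, 1.1206], 'rotation': [-2.3727, -0.9458, 0.2844]}
side {'fx': 540.5255, 'fy': 540.5255, 'cx': 292.1498, 'cy': 222.517, 'eye': [-0.2827, -1.0044, 1.4566], 'rotation': [-2.2501, 0.8681, -0.3484]}
wrist {'fx': 318.7982, 'fy': 318.7982, 'cx': 278.0688, 'cy': 213.1169, 'T_tool_cam': [[0.0003, -0.9559, -0.2936, 0.0741], [1.0, 0.0006, -0.0009, -0.0013], [0.001, -0.2936, 0.9559, -0.144], [0.0, 0.0, 0.0, 1.0]]}
```

View pics/scene0.png

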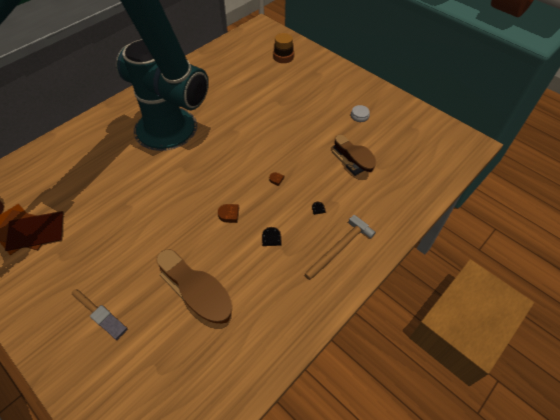

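View pics/side0.png

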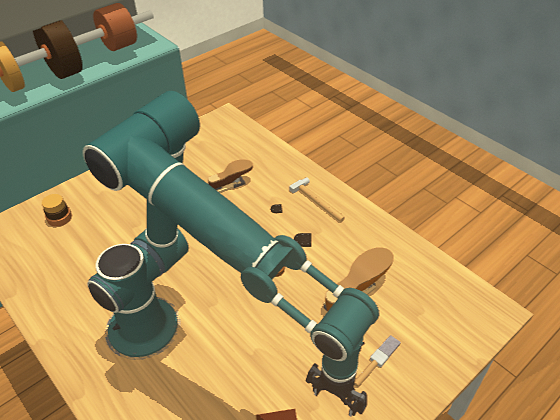

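View pics/wrist0.png

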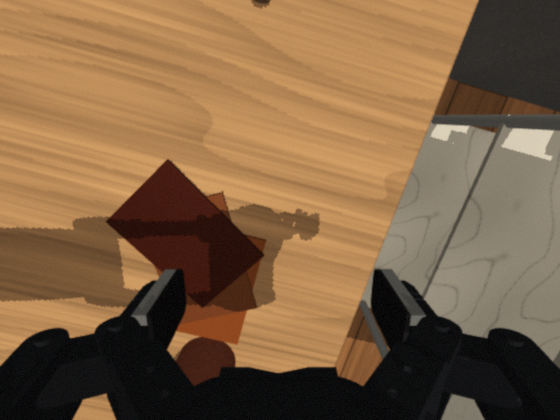

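The scene view shows everything: the shoes (heels at about (170,258) and (343,143)), blocks at (229,213) and (277,178), and tops at (271,237) and (318,208). I'll enlarge these.

```bash
cat > h.py <<'E'
import numpy as np, cv2
from scipy.spatial.transform import Rotation as R
from workcell import bot, viewer
def cam(n):
    if n=="wrist":
        s=bot.read_state(); c=viewer.read_camera(n)
        T=np.eye(4); T[:3,:3]=R.from_rotvec(s["tcp_rot"]).as_matrix(); T[:3,3]=s["tool_pos"]
        T=T@np.array(c["T_tool_cam"]); c["Rm"]=T[:3,:3]; c["o"]=T[:3,3]
    else:
        c=viewer.read_camera(n)
        r=np.array(c["rotation"]); c["Rm"]=r if r.shape==(3,3) else R.from_rotvec(r).as_matrix(); c["o"]=np.array(c["eye"])
    return c
def ray(c,u,v,z):
    d=c["Rm"]@np.array([(u-c["cx"])/c["fx"],(v-c["cy"])/c["fy"],1]); t=(z-c["o"][2])/d[2]
    return c["o"]+t*d
def proj(c,P):
    p=(np.atleast_2d(P)-c["o"])@c["Rm"]
    return np.c_[c["fx"]*p[:,0]/p[:,2]+c["cx"],c["fy"]*p[:,1]/p[:,2]+c["cy"]]
def dshape(L,W,n=24):
    r=W/2; x0=-L/2+r
    a=np.linspace(np.pi/2,3*np.pi/2,n)
    return np.array([[L/2,-r],[L/2,r]]+[[x0+r*np.cos(t),r*np.sin(t)] for t in a])
def place(x,y,yaw,L,W,z):
    p=dshape(L,W); c,s=np.cos(yaw),np.sin(yaw)
    return np.c_[x+c*p[:,0]-s*p[:,1],y+s*p[:,0]+c*p[:,1],np.full(len(p),z)]
DIM=dict(lb=(.064,.058,.020),lt=(.064,.058,.008),sb=(.044,.040,.014),st=(.044,.040,.007))
def crop(c,u0,v0,w,h,k,name,polys=[]):
    im=c["color"][v0:v0+h,u0:u0+w,::-1]
    im=cv2.resize(im,None,fx=k,fy=k,interpolation=cv2.INTER_CUBIC)
    for P in polys:
        q=(proj(c,P)-[u0,v0]+.5)*k
        cv2.polylines(im,[np.round(q).astype(int)],True,(0,255,0),1)
    cv2.imwrite("pics/"+name+".png",im)
E
python3 - <<'E'
from h import *
c=cam("scene")
crop(c,205,150,140,105,5.5,"sc_a")
crop(c,145,235,100,90,6,"sc_b")
crop(c,320,95,80,85,6,"sc_c")
for n,u,v,z in [("lb",229,213,.02),("sb",277,178,.014),("lt",271,237,.008),("st",318,208,.007),("lheel",168,258,.075),("ltoe",223,315,.09),("sheel",343,143,.062),("stoe",366,160,.08)]:
    print(n,ray(c,u,v,z).round(3))
E
```

```text
lb [ 0.471 -0.109  0.02 ]
sb [0.478 0.103 0.014]
lt [ 0.623 -0.076  0.008]
st [0.656 0.108 0.007]
lheel [ 0.493 -0.352  0.075]
ltoe [ 0.732 -0.361  0.09 ]
sheel [0.562 0.343 0.062]
stoe [0.674 0.32  0.08 ]
```

View pics/sc_a.png

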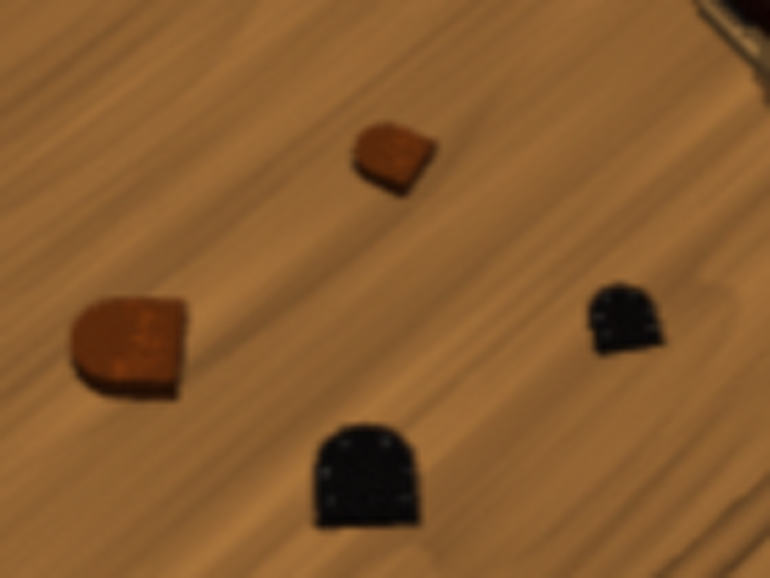

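View pics/sc_b.png

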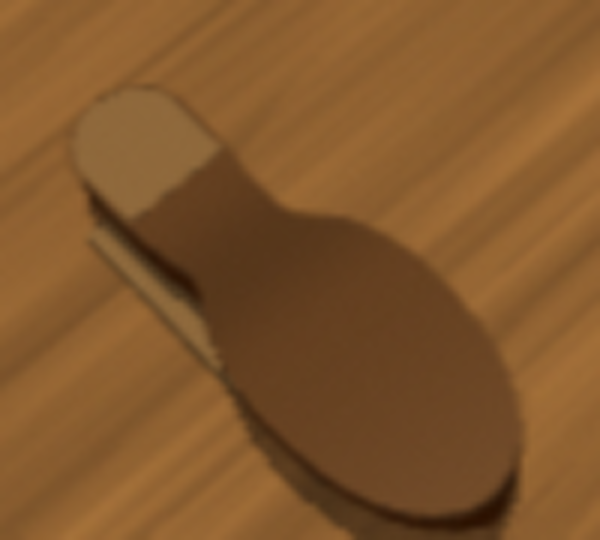

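View pics/sc_c.png

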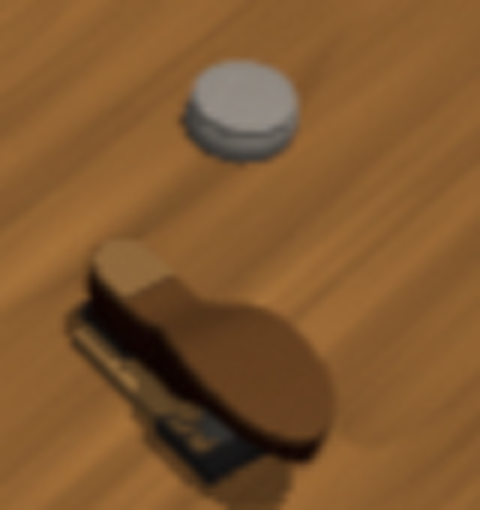

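```bash
python3 - <<'E'
from h import *
c=cam("scene")
D=dict(DIM); 
pts=dict(lb=((186,300),(180,383),5.5,205,150,.020,.064),lt=((418,521),(318,523),5.5,205,150,.008,.064),sb=((436,145),(405,190),5.5,205,150,.014,.044),st=((662,343),(598,349),5.5,205,150,.007,.044),
L=((218,148),(135,218),6,145,235,.075,.064),S=((178,276),(130,305),6,320,95,.062,.044))
for n,(a,b,k,u0,v0,z,L) in pts.items():
    A,B=[ray(c,(p[0]+.5)/k-.5+u0,(p[1]+.5)/k-.5+v0,z) for p in (a,b)]
    d=(A-B); w=np.linalg.norm(d[:2]); yaw=np.arctan2(-d[0],d[1])
    m=(A+B)/2; ctr=m[:2]-L/2*np.array([np.cos(yaw),np.sin(yaw)])
    print(n,"width",w.round(4),"yaw",np.degrees(yaw).round(1),"ctr",ctr.round(4))
E
```

```text
lb width 0.0582 yaw 43.3 ctr [ 0.464  -0.1076]
lt width 0.055 yaw -45.0 ctr [ 0.6202 -0.0713]
sb width 0.0402 yaw 15.4 ctr [0.4729 0.0999]
st width 0.0377 yaw -39.8 ctr [0.653  0.1108]
L width 0.0488 yaw 1.2 ctr [ 0.4908 -0.3548]
S width 0.0375 yaw -8.5 ctr [0.5456 0.3518]
```

```bash
cat >> h.py <<'E'
def goal(x,y,z,psi):
    """tool-down target -> row (cm, deg) relative to current pose"""
    s=bot.read_state(); Rc=R.from_rotvec(s["tcp_rot"]); a=np.radians(psi)
    Rt=R.from_matrix(np.array([[np.cos(a),np.sin(a),0],[np.sin(a),-np.cos(a),0],[0,0,-1]]))
    d=Rc.inv().apply(np.array([x,y,z])-s["tool_pos"])*100
    w=np.degrees((Rc.inv()*Rt).as_rotvec())
    n=max(np.linalg.norm(d)/4.17,np.linalg.norm(w)/7.16)
    print("row",d.round(2).tolist()+w.round(2).tolist(),"min rows",round(n,1),"t",round(s["time"],2))
def now():
    s=bot.read_state(); m=R.from_rotvec(s["tcp_rot"]).as_matrix()
    print("t",round(s["time"],2),"tcp",s["tool_pos"].round(4),"psi",np.degrees(np.arctan2(m[1,0],m[0,0])).round(2),"zaxis",m[:,2].round(4),"F",s["wrist_force"].round(2),"w",round(s["width"],3),"q",s["q"].round(2))
E
python3 -c "
from h import *
now(); goal(.50,-.355,.20,0)"
```

```text
t 0.25 tcp [ 0.1753 -0.6515  0.2306] psi 15.06 zaxis [-2.0e-04  1.1e-03 -1.0e+00] F [-0.28  0.07  0.49] w 1.001 q [-1.34  0.26  1.6   0.    1.27 -0.04]
row [39.06, -20.19, 3.09, -0.06, 0.0, 15.06] min rows 10.6 t 0.25
```

Emit:
servo_tool:
  plan:
    - [[39.1,-20.2,3.0,0,0,15.0],[39.1,-20.2,3.0,0,0,15.0],[39.1,-20.2,3.0,0,0,15.0],[39.1,-20.2,3.0,0,0,15.0],[39.1,-20.2,3.0,0,0,15.0],[39.1,-20.2,3.0,0,0,15.0],[39.1,-20.2,3.0,0,0,15.0],[39.1,-20.2,3.0,0,0,15.0],[39.1,-20.2,3.0,0,0,15.0],[39.1,-20.2,3.0,0,0,15.0],[39.1,-20.2,3.0,0,0,15.0],[39.1,-20.2,3.0,0,0,15.0],[39.1,-20.2,3.0,0,0,15.0],[39.1,-20.2,3.0,0,0,15.0]]

```text
time: 1.42
tool_pos: [0.5, -0.3551, 0.2008]
tcp_rot: [-3.141, -0.002, 0.001]
wrist_force: [-0.6, 0.0, -0.0]
width: 1.002
```

```bash
python3 - <<'E'
from h import *
now(); c=cam("wrist"); np.save("L.npy",c,allow_pickle=True)
crop(c,0,0,560,420,1.4,"L_w",[place(.4908,-.3548,np.radians(1.2),.064,.058,.075)])
E
```

```text
t 1.42 tcp [ 0.5    -0.3551  0.2008] psi 0.09 zaxis [-9.e-04  7.e-04 -1.e+00] F [-0.58  0.01 -0.03] w 1.002 q [-0.66  0.17  1.77  0.    1.2   0.91]
```

View pics/L_w.png

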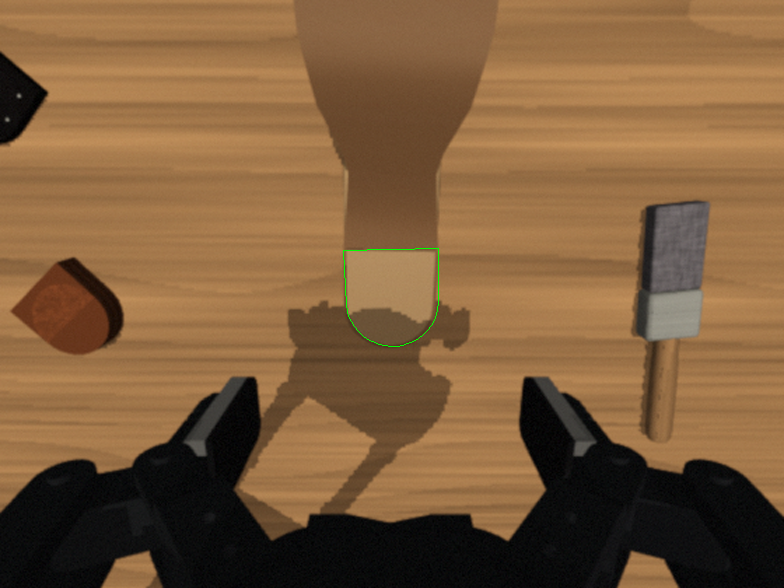

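```bash
python3 - <<'E'
from h import *
c=np.load("L.npy",allow_pickle=True).item()
crop(c,225,150,110,110,7,"L_z",[place(.4908,-.3548,np.radians(1.2),.064,.058,.075)])
E
```

```text
(no output)
```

View pics/L_z.png

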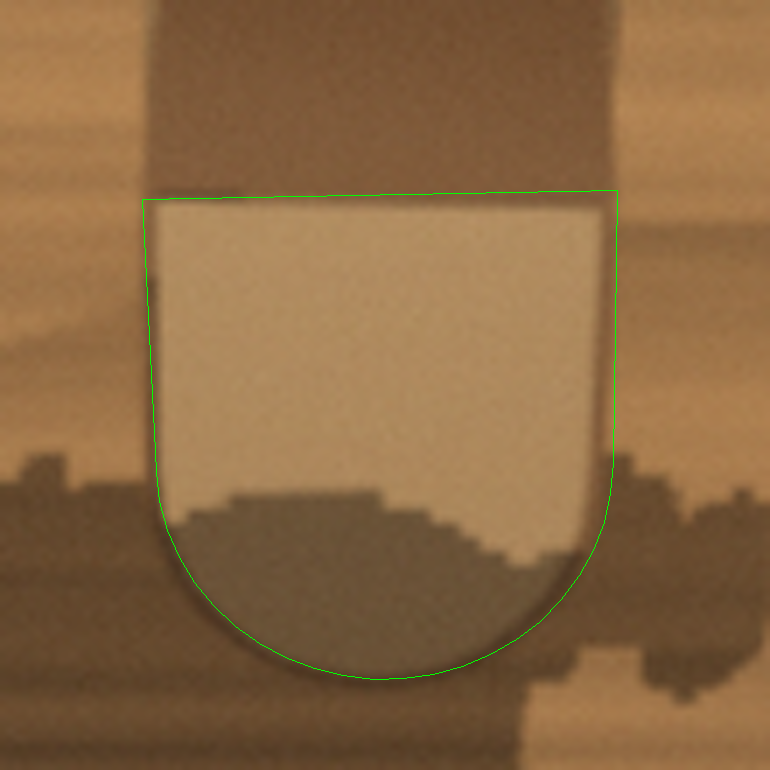

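```bash
python3 -c "
from h import *
goal(.465,-.108,.14,43)"
```

```text
row [-3.45, -24.75, 6.11, -0.06, 0.02, -42.98] min rows 6.2 t 1.47
```

Emit:
servo_tool:
  plan:
    - [[-3.5,-24.7,6.1,0,0,-43],[-3.5,-24.7,6.1,0,0,-43],[-3.5,-24.7,6.1,0,0,-43],[-3.5,-24.7,6.1,0,0,-43],[-3.5,-24.7,6.1,0,0,-43],[-3.5,-24.7,6.1,0,0,-43],[-3.5,-24.7,6.1,0,0,-43],[-3.5,-24.7,6.1,0,0,-43],[-3.5,-24.7,6.1,0,0,-43],[-3.5,-24.7,6.1,0,0,-43]]

```text
time: 2.3
tool_pos: [0.4654, -0.1105, 0.141]
tcp_rot: [2.923, 1.148, 0.001]
wrist_force: [0.0, -1.0, -0.4]
width: 1.001
```

```bash
python3 - <<'E'
from h import *
now(); c=cam("wrist"); np.save("lb.npy",c,allow_pickle=True)
print(proj(c,[[.465,-.108,.02]]))
crop(c,180,120,200,150,4,"lb_w",[place(.464,-.1076,np.radians(43.3),.064,.058,.02)])
E
```

```text
t 2.3 tcp [ 0.4654 -0.1105  0.141 ] psi 42.87 zaxis [ 1.2e-03 -5.0e-04 -1.0e+00] F [ 0.02 -1.01 -0.38] w 1.001 q [-0.28 -0.03  2.11 -0.    1.07  0.54]
[[277.5129879  204.52813528]]
```

View pics/lb_w.png

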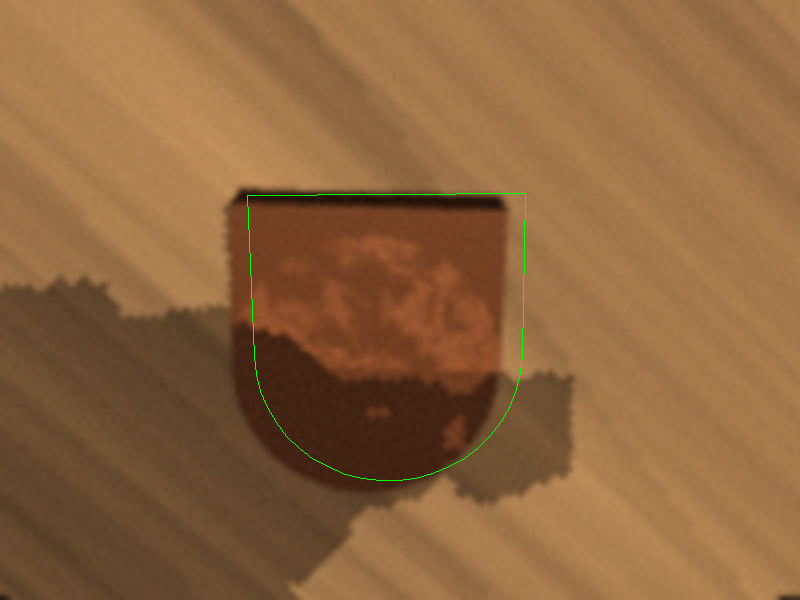

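```bash
python3 - <<'E'
from h import *
now(); c=cam("wrist"); now()
crop(c,180,120,200,150,4,"lb_w2",[place(.464,-.1076,np.radians(43.3),.064,.058,.02)])
E
```

```text
t 2.35 tcp [ 0.4655 -0.1105  0.141 ] psi 42.86 zaxis [ 1.2e-03 -4.0e-04 -1.0e+00] F [-0.17 -0.43 -0.57] w 0.998 q [-0.29 -0.03  2.11 -0.    1.07  0.54]
t 2.4 tcp [ 0.4654 -0.1104  0.1409] psi 42.86 zaxis [ 9.e-04 -2.e-04 -1.e+00] F [ 0.2  -0.54 -0.16] w 0.999 q [-0.29 -0.03  2.11  0.    1.07  0.54]
```

View pics/lb_w2.png

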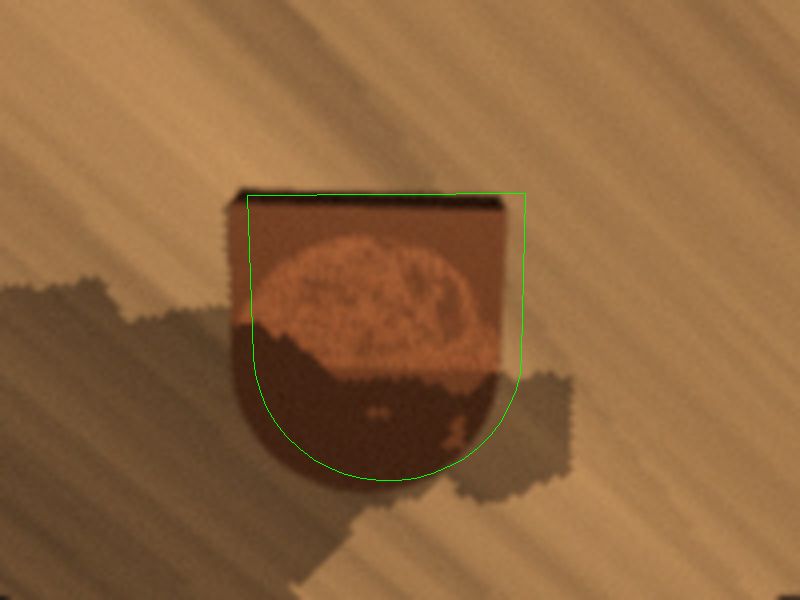

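```bash
cat >> h.py <<'E'
from scipy.optimize import least_squares
def fit(c,u0,v0,k,corn_l,corn_r,apex,L,W,z,flip=False):
    """corn_l: straight-edge corner at piece +y, corn_r: at -y, apex: middle of the round back; crop px"""
    pp=np.array([corn_l,corn_r,apex],float)/k-.5+[u0,v0]
    P=np.array([ray(c,u,v,z)[:2] for u,v in pp])
    m=np.array([[L/2,W/2],[L/2,-W/2],[-L/2,0]])
    f=lambda q:((m@np.array([[np.cos(q[2]),np.sin(q[2])],[-np.sin(q[2]),np.cos(q[2])]])+q[:2])-P).ravel()
    d=(P[0]+P[1])/2-P[2]
    r=least_squares(f,[*P.mean(0),np.arctan2(d[1],d[0])])
    print("fit x,y,yaw",r.x[:2].round(4),np.degrees(r.x[2]).round(2),"resid mm",(r.fun*1e3).round(1))
    return r.x
E
python3 - <<'E'
from h import *
c=np.load("lb.npy",allow_pickle=True).item()
x=fit(c,180,120,4,(229,205),(506,210),(368,490),.064,.058,.02)
crop(c,180,120,200,150,4,"lb_w3",[place(*x,.064,.058,.02)])
now()
goal(x[0],x[1],.03,np.degrees(x[2]))
E
```

```text
fit x,y,yaw [ 0.4591 -0.1062] 42.32 resid mm [-0.  -0.1  0.4  0.2 -0.4 -0.1]
t 2.4 tcp [ 0.4654 -0.1104  0.1409] psi 42.86 zaxis [ 9.e-04 -2.e-04 -1.e+00] F [ 0.2  -0.54 -0.16] w 0.999 q [-0.29 -0.03  2.11  0.    1.07  0.54]
row [-0.18, -0.75, 11.09, 0.04, -0.03, 0.53] min rows 2.7 t 2.4
```

View pics/lb_w3.png

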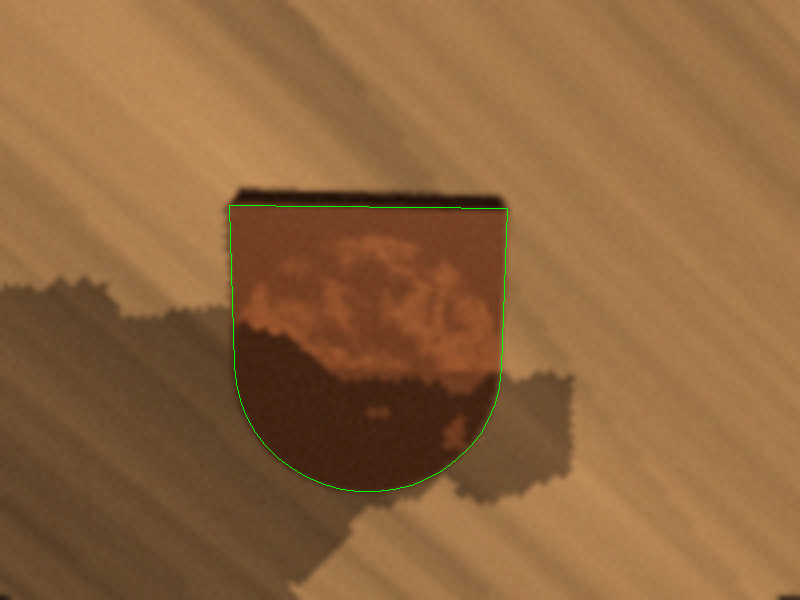

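Emit:
servo_tool:
  plan:
    - [[1.0,-0.75,3,0,0,0.5],[1.0,-0.75,7,0,0,0.5],[1.0,-0.75,10,0,0,0.5],[1.0,-0.75,12,0,0,0.5],[1.0,-0.75,13.8,0,0,0.5],[1.0,-0.75,13.8,0,0,0.5],[1.0,-0.75,13.8,0,0,0.5]]

```text
time: 2.98
tool_pos: [0.4672, -0.099, 0.0023]
tcp_rot: [-2.93, -1.132, 0.002]
wrist_force: [0.1, -0.6, 0.1]
width: 0.998
```

Emit:
servo_tool:
  plan:
    - [[0,0,0,0,0,0],[0,0,0,0,0,0],[0,0,0,0,0,0],[0,0,0,0,0,0],[0,0,0,0,0,0],[0,0,0,0,0,0],[0,0,0,0,0,0],[0,0,0,0,0,0],[0,0,0,0,0,0],[0,0,0,0,0,0]]
  claw: 5
  grip_force: 40

```text
time: 3.82
tool_pos: [0.4691, -0.0997, 0.0041]
tcp_rot: [2.929, 1.132, 0.003]
wrist_force: [-0.2, -1.3, 6.6]
width: 0.663
```

```bash
python3 - <<'E'
from h import *
now(); c=cam("wrist");
crop(c,0,0,560,420,1.4,"lb_g")
E
```

```text
t 3.82 tcp [ 0.4691 -0.0997  0.0041] psi 42.27 zaxis [ 0.0023 -0.0011 -1.    ] F [-0.19 -1.34  6.57] w 0.663 q [-0.26  0.16  2.2  -0.    0.77  0.57]
```

View pics/lb_g.png

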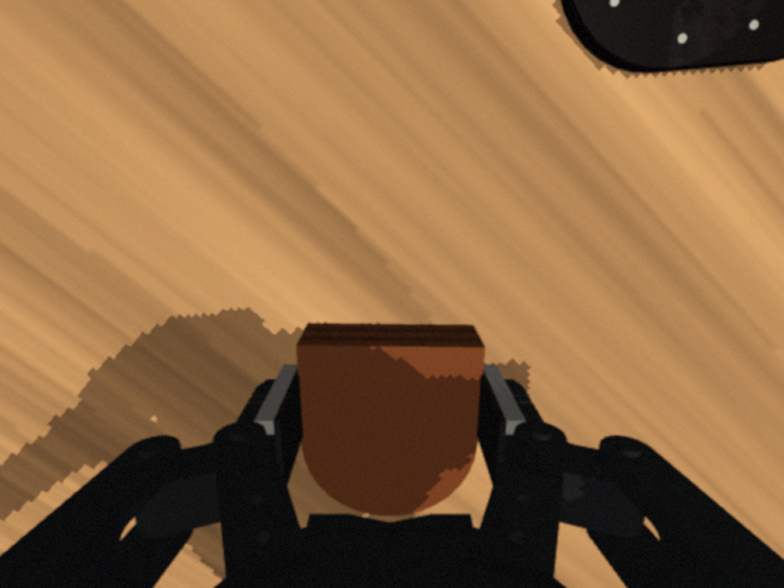

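```bash
python3 - <<'E'
from h import *
s=bot.read_state(); c=viewer.read_camera("wrist"); T=np.linalg.inv(np.array(c["T_tool_cam"]))
for z in (.006,.003,0,-.005,-.01,-.02,-.037):
    for y in (-.029,):
        p=T@np.array([.011,y,z,1]); print(z,(np.array([c["fx"]*p[0]/p[2]+c["cx"],c["fy"]*p[1]/p[2]+c["cy"]])*1.4).round(0))
goal(.4908+.012,-.3545,.13,-.7)
E
```

```text
0.006 [314. 345.]
0.003 [313. 348.]
0 [311. 352.]
-0.005 [309. 358.]
-0.01 [306. 364.]
-0.02 [300. 378.]
-0.037 [288. 407.]
row [-14.63, 21.15, -12.55, 0.11, -0.1, 42.97] min rows 6.9 t 3.92
```

Emit:
servo_tool:
  plan:
    - [[0,0,-2,0,0,0],[0,0,-5,0,0,0],[-1,1.5,-9,0,0,4],[-4,5,-12.6,0,0,10],[-6.5,9,-12.6,0,0,17],[-9,13,-12.6,0,0,24],[-12,17,-12.6,0,0,31],[-13.5,19.5,-12.6,0,0,37],[-14.6,21.1,-12.6,0,0,43],[-14.6,21.1,-12.6,0,0,43],[-14.6,21.1,-12.6,0,0,43],[-14.6,21.1,-12.6,0,0,43]]

```text
time: 4.92
tool_pos: [0.5021, -0.3534, 0.13]
tcp_rot: [-3.141, 0.02, -0.002]
wrist_force: [0.8, -0.1, -1.3]
width: 0.665
```

```bash
python3 - <<'E'
from h import *
now(); c=cam("wrist"); np.save("lb_h.npy",c,allow_pickle=True)
crop(c,180,150,200,150,4,"lb_h"); s=cam("side"); crop(s,250,150,180,140,4,"lb_s")
E
```

```text
t 4.92 tcp [ 0.5021 -0.3534  0.13  ] psi -0.73 zaxis [ 1.3e-03  3.0e-04 -1.0e+00] F [ 0.81 -0.12 -1.27] w 0.665 q [-0.65  0.23  1.84  0.    1.07  0.93]
```

View pics/lb_h.png

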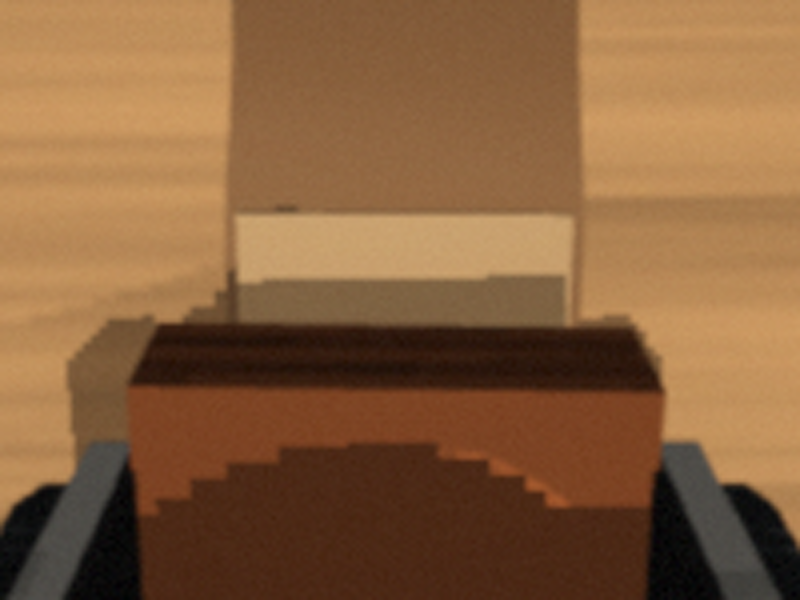

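View pics/lb_s.png

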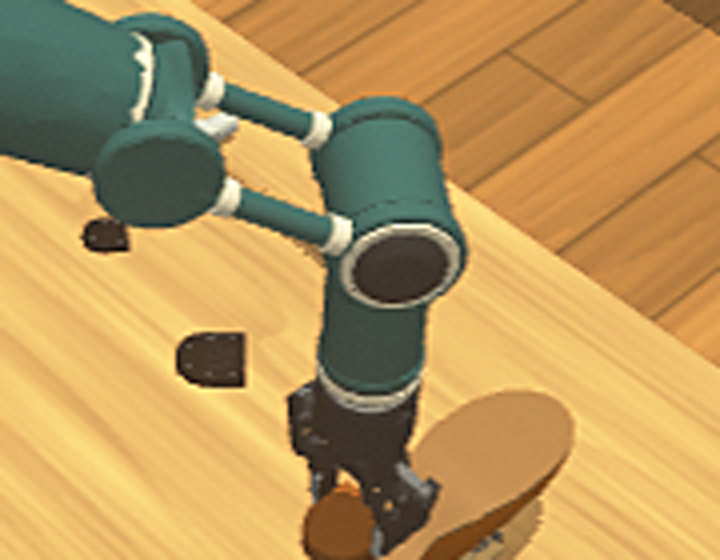

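```bash
python3 - <<'E'
from h import *
c=np.load("lb_h.npy",allow_pickle=True).item()
def e(a,b,z):
    A,B=[ray(c,p[0]/4-.5+180,p[1]/4-.5+150,z) for p in (a,b)]
    d=A-B; print("w",np.linalg.norm(d[:2]).round(4),"mid",((A+B)/2)[:2].round(4),"yaw",np.degrees(np.arctan2(-d[0],d[1])).round(2))
e((130,387),(663,391),.1455); e((158,325),(632,325),.1255)
e((237,213),(573,215),.075); e((231,190),(581,190),.075)
E
```

```text
w 0.0581 mid [ 0.521  -0.3527] yaw -1.16
w 0.0587 mid [ 0.5211 -0.3525] yaw -0.7
w 0.0543 mid [ 0.5216 -0.3541] yaw -1.06
w 0.0563 mid [ 0.5256 -0.3543] yaw -0.7
```

Emit:
servo_tool:
  plan:
    - [[0.17,0.15,1.5,0,0,0],[0.17,0.15,3,0,0,0],[0.17,0.15,4,0,0,0],[0.17,0.15,4.6,0,0,0],[0.17,0.15,4.9,0,0,0],[0.17,0.15,5.05,0,0,0],[0.17,0.15,5.05,0,0,0],[0.17,0.15,5.05,0,0,0]]

```text
time: 5.68
tool_pos: [0.5045, -0.3541, 0.0803]
tcp_rot: [3.141, -0.017, 0.004]
wrist_force: [1.0, -0.4, -0.4]
width: 0.662
```

```bash
python3 - <<'E'
from h import *
now(); c=cam("wrist"); np.save("lb_h.npy",c,allow_pickle=True)
crop(c,180,150,200,150,4,"lb_p")
E
```

```text
t 5.68 tcp [ 0.5045 -0.3541  0.0803] psi -0.64 zaxis [ 2.3e-03 -7.0e-04 -1.0e+00] F [ 0.97 -0.4  -0.39] w 0.662 q [-0.65  0.29  1.87  0.    0.98  0.93]
```

View pics/lb_p.png

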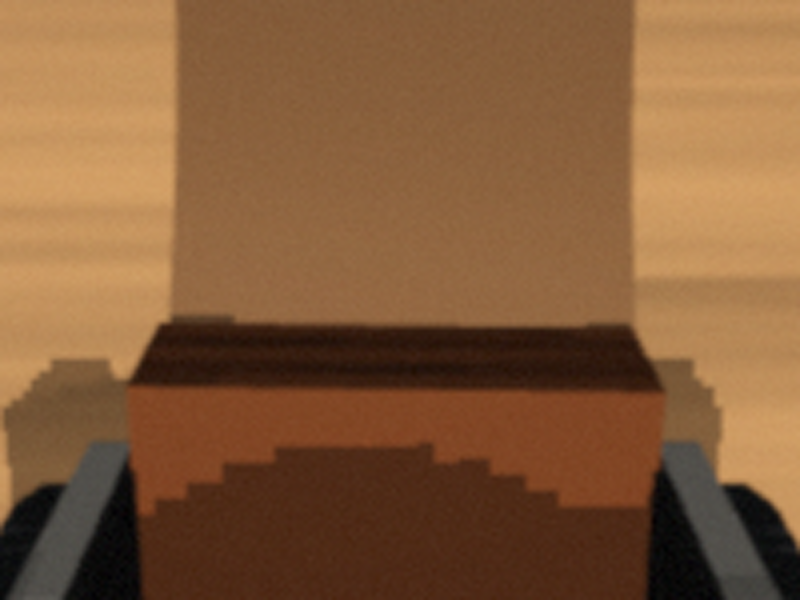

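Emit:
servo_tool:
  plan:
    - [[-0.03,0.1,0.15,0,0,0],[-0.03,0.1,0.25,0,0,0],[-0.03,0.1,0.25,0,0,0]]

```text
time: 5.98
tool_pos: [0.5048, -0.3559, 0.0791]
tcp_rot: [3.14, -0.018, 0.006]
wrist_force: [-0.4, -0.4, 4.0]
width: 0.666
```

Emit:
servo_tool:
  plan:
    - [[0,0,0,0,0,0],[0,0,0,0,0,0],[0,0,0,0,0,0],[0,0,0,0,0,0],[0,0,0,0,0,0],[0,0,-0.5,0,0,0],[0,0,-3,0,0,0],[0,0,-6,0,0,0],[0,0,-9,0,0,0],[0,0,-12,0,0,0],[0,0,-12,0,0,0],[0,0,-12,0,0,0]]
  claw: 8.5

```text
time: 6.98
tool_pos: [0.5059, -0.3569, 0.2027]
tcp_rot: [3.136, -0.018, 0.014]
wrist_force: [0.7, 0.1, -1.2]
width: 0.994
```

```bash
python3 - <<'E'
from h import *
now(); c=cam("wrist"); np.save("lb_r.npy",c,allow_pickle=True)
crop(c,180,110,200,150,4,"lb_r",[place(.4908,-.3543,np.radians(-.7),.064,.058,.095)])
E
```

```text
t 6.98 tcp [ 0.5059 -0.3569  0.2027] psi -0.65 zaxis [ 0.0087 -0.0058 -0.9999] F [ 0.73  0.09 -1.24] w 0.994 q [-0.65  0.17  1.77  0.    1.19  0.93]
```

View pics/lb_r.png

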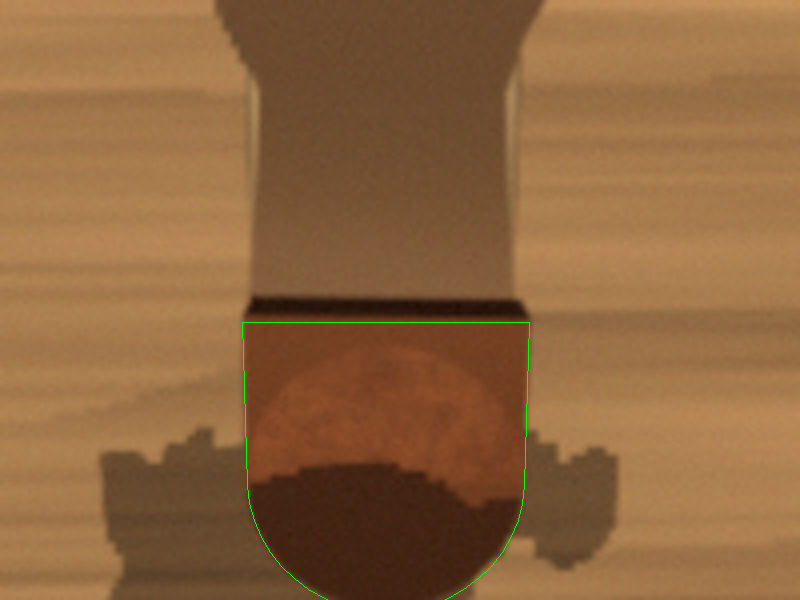

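```bash
python3 -c "
from h import *
goal(.620,-.072,.12,-45)"
```

```text
row [11.16, -28.55, 7.99, 0.05, -0.37, 44.35] min rows 7.6 t 7.03
```

Emit:
servo_tool:
  plan:
    - [[11.2,-28.5,8,0,-0.3,44.3],[11.2,-28.5,8,0,-0.3,44.3],[11.2,-28.5,8,0,-0.3,44.3],[11.2,-28.5,8,0,-0.3,44.3],[11.2,-28.5,8,0,-0.3,44.3],[11.2,-28.5,8,0,-0.3,44.3],[11.2,-28.5,8,0,-0.3,44.3],[11.2,-28.5,8,0,-0.3,44.3],[11.2,-28.5,8,0,-0.3,44.3],[11.2,-28.5,8,0,-0.3,44.3],[11.2,-28.5,8,0,-0.3,44.3],[11.2,-28.5,8,0,-0.3,44.3]]

```text
time: 8.03
tool_pos: [0.6195, -0.0734, 0.1192]
tcp_rot: [2.901, -1.201, -0.0]
wrist_force: [0.1, 0.1, 0.1]
width: 0.998
```

```bash
python3 - <<'E'
from h import *
now(); c=cam("wrist"); np.save("lt.npy",c,allow_pickle=True)
crop(c,180,120,200,150,4,"lt_w",[place(.6202,-.0713,np.radians(-45),.064,.058,.008)])
E
```

```text
t 8.03 tcp [ 0.6195 -0.0734  0.1192] psi -44.99 zaxis [-8.0e-04 -1.4e-03 -1.0e+00] F [0.09 0.13 0.11] w 0.998 q [-0.16  0.26  1.83 -0.    1.06  2.2 ]
```

View pics/lt_w.png

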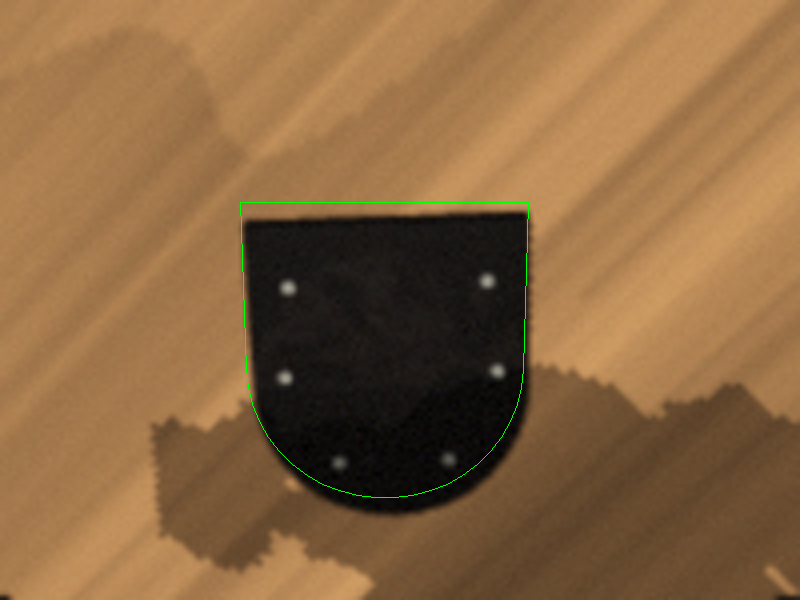

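```bash
python3 - <<'E'
from h import *
c=np.load("lt.npy",allow_pickle=True).item()
x=fit(c,180,120,4,(245,225),(530,217),(393,512),.064,.058,.008)
crop(c,180,120,200,150,4,"lt_w3",[place(*x,.064,.058,.008)])
goal(x[0]+.012*np.cos(x[2]),x[1]+.012*np.sin(x[2]),-.002,np.degrees(x[2]))
E
```

```text
fit x,y,yaw [ 0.6167 -0.0696] -43.75 resid mm [ 0.4 -0.  -0.1 -0.1 -0.3  0.1]
row [0.68, -0.11, 12.17, 0.06, -0.06, -1.29] min rows 2.9 t 8.08
```

View pics/lt_w3.png

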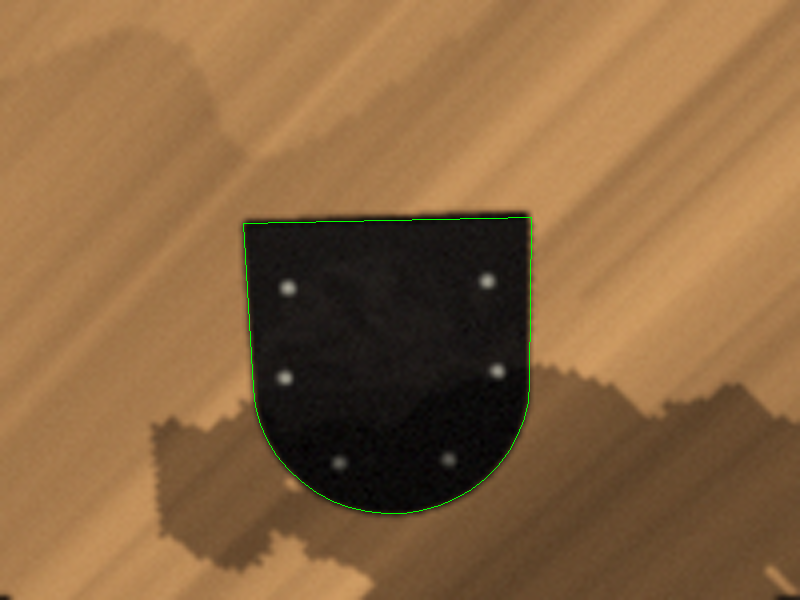

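Emit:
servo_tool:
  plan:
    - [[0.7,-0.1,3,0,0,-1.3],[0.7,-0.1,7,0,0,-1.3],[0.7,-0.1,10,0,0,-1.3],[0.7,-0.1,11.3,0,0,-1.3],[0.7,-0.1,12.0,0,0,-1.3],[0.7,-0.1,12.2,0,0,-1.3],[0.7,-0.1,12.2,0,0,-1.3],[0.7,-0.1,12.2,0,0,-1.3]]
  claw: 6.8

```text
time: 8.75
tool_pos: [0.6274, -0.0787, -0.0001]
tcp_rot: [2.915, -1.17, 0.007]
wrist_force: [-0.2, -0.6, 0.6]
width: 0.796
```

```bash
python3 - <<'E'
from h import *
now(); c=cam("wrist")
crop(c,130,180,300,150,2.6,"lt_d")
E
```

```text
t 8.75 tcp [ 6.274e-01 -7.870e-02 -1.000e-04] psi -43.75 zaxis [ 0.0038 -0.0021 -1.    ] F [-0.23 -0.65  0.58] w 0.796 q [-0.16  0.41  1.88 -0.    0.85  2.17]
```

View pics/lt_d.png

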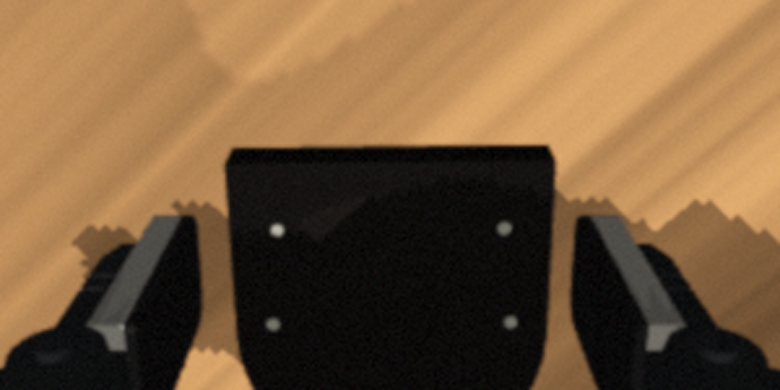

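Emit:
servo_tool:
  plan:
    - [[0,0,0.2,0,0,0],[0,0,0.4,0,0,0],[0,0,0.4,0,0,0],[0,0,0.4,0,0,0]]

```text
time: 9.13
tool_pos: [0.6276, -0.0785, -0.0035]
tcp_rot: [2.915, -1.17, 0.008]
wrist_force: [-0.7, 0.3, 0.1]
width: 0.798
```

```bash
python3 - <<'E'
from h import *
now(); c=cam("wrist")
crop(c,130,180,300,150,2.6,"lt_d2")
E
```

```text
t 9.13 tcp [ 0.6276 -0.0785 -0.0035] psi -43.73 zaxis [ 0.0045 -0.0022 -1.    ] F [-0.74  0.31  0.13] w 0.798 q [-0.16  0.42  1.88 -0.    0.84  2.17]
```

View pics/lt_d2.png

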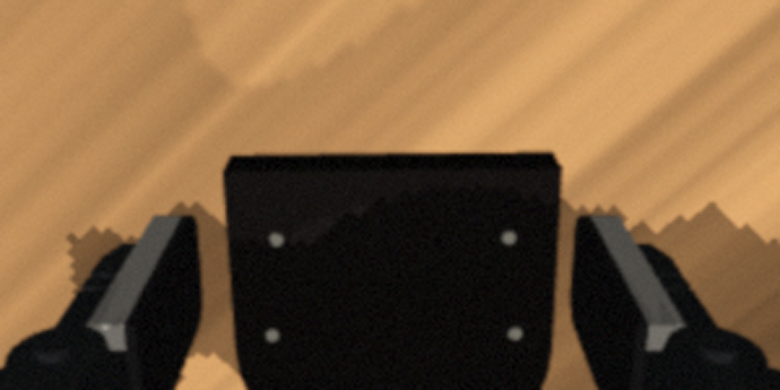

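Emit:
servo_tool:
  plan:
    - [[0,0,0,0,0,0],[0,0,0,0,0,0],[0,0,0,0,0,0],[0,0,0,0,0,0],[0,0,0,0,0,0],[0,0,0,0,0,0],[0,0,0,0,0,0]]
  claw: 5
  grip_force: 30

```text
time: 9.77
tool_pos: [0.6278, -0.0785, -0.0035]
tcp_rot: [2.915, -1.17, 0.008]
wrist_force: [0.8, 0.6, 2.6]
width: 0.669
```

Emit:
servo_tool:
  plan:
    - [[0,0,-1,0,0,0],[0,0,-3,0,0,0],[0,0,-5,0,0,0],[0,0,-5,0,0,0],[0,0,-5,0,0,0]]

```text
time: 10.18
tool_pos: [0.6289, -0.0787, 0.0483]
tcp_rot: [-2.915, 1.17, -0.013]
wrist_force: [0.8, -0.0, -0.6]
width: 0.667
```

```bash
python3 - <<'E'
from h import *
now(); c=cam("wrist"); np.save("lt_h.npy",c,allow_pickle=True)
crop(c,180,150,200,150,4,"lt_g")
s=cam("scene"); crop(s,220,160,120,100,6,"lt_gs")
E
```

```text
t 10.18 tcp [ 0.6289 -0.0787  0.0483] psi -43.73 zaxis [ 0.0081 -0.0028 -1.    ] F [ 0.84 -0.01 -0.58] w 0.667 q [-0.16  0.35  1.86 -0.    0.93  2.17]
```

View pics/lt_g.png

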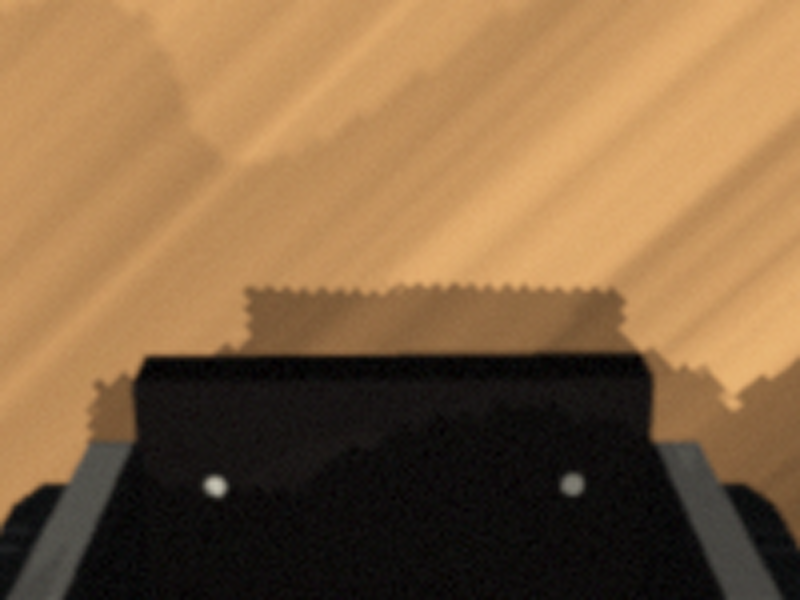

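View pics/lt_gs.png

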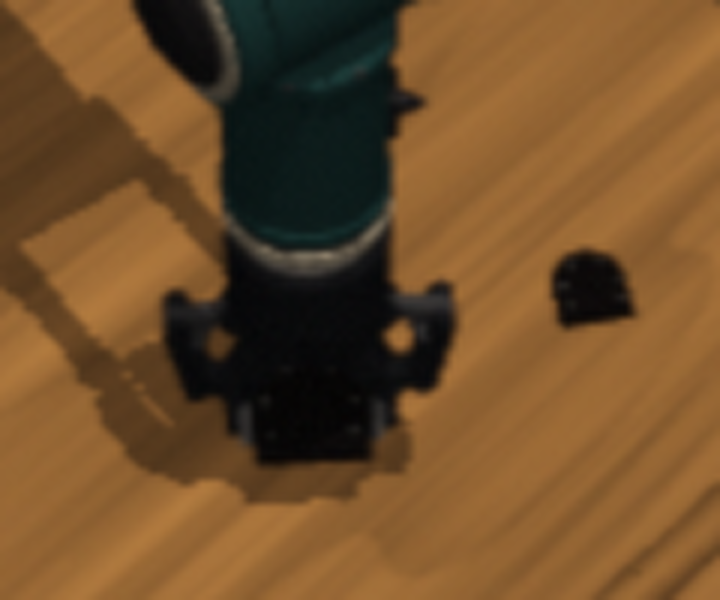

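```bash
cat >> h.py <<'E'
def edge(c,u0,v0,k,a,b,z):
    A,B=[ray(c,p[0]/k-.5+u0,p[1]/k-.5+v0,z) for p in (a,b)]
    d=A-B; print("w",np.linalg.norm(d[:2]).round(4),"mid",((A+B)/2)[:2].round(4),"yaw",np.degrees(np.arctan2(-d[0],d[1])).round(2)); return (A+B)/2
E
python3 - <<'E'
from h import *
c=np.load("lt_h.npy",allow_pickle=True).item()
m=edge(c,180,150,4,(135,383),(652,381),.0598)
s=bot.read_state()["tool_pos"]; print((m-s)@np.array([.7226,-.6912,0]),(m-s)@np.array([.6912,.7226,0]))
m=edge(c,180,150,4,(148,356),(642,354),.0518)
c=np.load("lb_r.npy",allow_pickle=True).item()
edge(c,180,110,4,(243,320),(529,319),.095)
goal(.4915+.0135,-.3545,.14,-.8)
E
```

```text
w 0.058 mid [ 0.6416 -0.0905] yaw -43.39
0.01913542033596818 0.0014388392994400649
w 0.0584 mid [ 0.6416 -0.0908] yaw -43.39
w 0.0578 mid [ 0.5233 -0.3548] yaw -0.49
row [10.33, 28.36, -9.4, 0.03, -0.23, -42.93] min rows 7.6 t 10.28
```

Emit:
servo_tool:
  plan:
    - [[1,4,-4,0,0,-5],[4,8,-7,0,0,-12],[5,12,-9.4,0,0,-19],[7,16,-9.4,0,0,-26],[8,20,-9.4,0,0,-33],[9,24,-9.4,0,0,-40],[10.3,28.5,-9.4,0,-0.2,-43],[10.3,28.5,-9.4,0,-0.2,-43],[10.3,28.5,-9.4,0,-0.2,-43],[10.3,28.5,-9.4,0,-0.2,-43],[10.3,28.5,-9.4,0,-0.2,-43],[10.3,28.5,-9.4,0,-0.2,-43]]

```text
time: 11.28
tool_pos: [0.5038, -0.3538, 0.1388]
tcp_rot: [-3.14, 0.019, 0.002]
wrist_force: [0.2, 0.1, 0.1]
width: 0.668
```

```bash
python3 - <<'E'
from h import *
now(); c=cam("wrist"); np.save("lt_h.npy",c,allow_pickle=True)
crop(c,180,150,200,150,4,"lt_h"); goal(.5042,-.356,.0935,-.8)
E
```

```text
t 11.28 tcp [ 0.5038 -0.3538  0.1388] psi -0.69 zaxis [-0.0011  0.0011 -1.    ] F [0.15 0.13 0.1 ] w 0.668 q [-0.65  0.23  1.83  0.    1.09  0.93]
row [0.01, 0.24, 4.55, -0.04, 0.05, 0.16] min rows 1.1 t 11.33
```

View pics/lt_h.png

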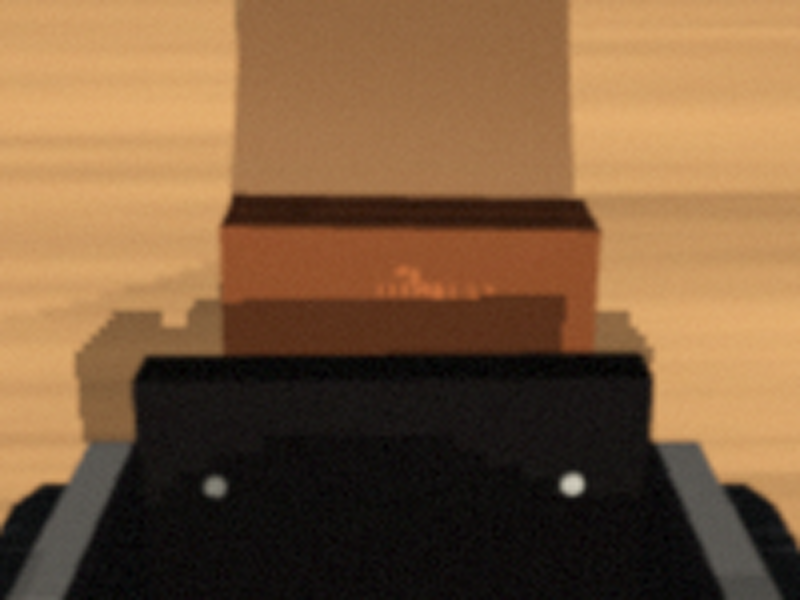

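```bash
python3 - <<'E'
from h import *
c=np.load("lt_h.npy",allow_pickle=True).item()
edge(c,180,150,4,(222,226),(600,231),.095)
edge(c,180,150,4,(135,383),(652,381),.1388+.0115)
edge(c,180,150,4,(148,355),(642,354),.1388+.0035)
E
```

```text
w 0.0579 mid [ 0.524  -0.3553] yaw -1.44
w 0.058 mid [ 0.5219 -0.3527] yaw -0.39
w 0.0583 mid [ 0.5221 -0.3529] yaw -0.51
```

Emit:
servo_tool:
  plan:
    - [[0.2,0.25,1.5,0,0,0.8],[0.2,0.25,3,0,0,0.8],[0.2,0.25,4,0,0,0.8],[0.2,0.25,4.4,0,0,0.8],[0.2,0.25,4.6,0,0,0.8],[0.2,0.25,4.75,0,0,0.8],[0.2,0.25,4.75,0,0,0.8]]

```text
time: 11.92
tool_pos: [0.5066, -0.356, 0.092]
tcp_rot: [-3.141, 0.039, 0.0]
wrist_force: [0.1, 0.4, 0.4]
width: 0.667
```

```bash
python3 - <<'E'
from h import *
now(); c=cam("wrist"); np.save("lt_h.npy",c,allow_pickle=True)
crop(c,180,150,200,150,4,"lt_p")
E
```

```text
t 11.92 tcp [ 0.5066 -0.356   0.092 ] psi -1.42 zaxis [-1.e-04  2.e-04 -1.e+00] F [0.14 0.39 0.37] w 0.667 q [-0.65  0.28  1.86  0.    1.01  0.94]
```

View pics/lt_p.png

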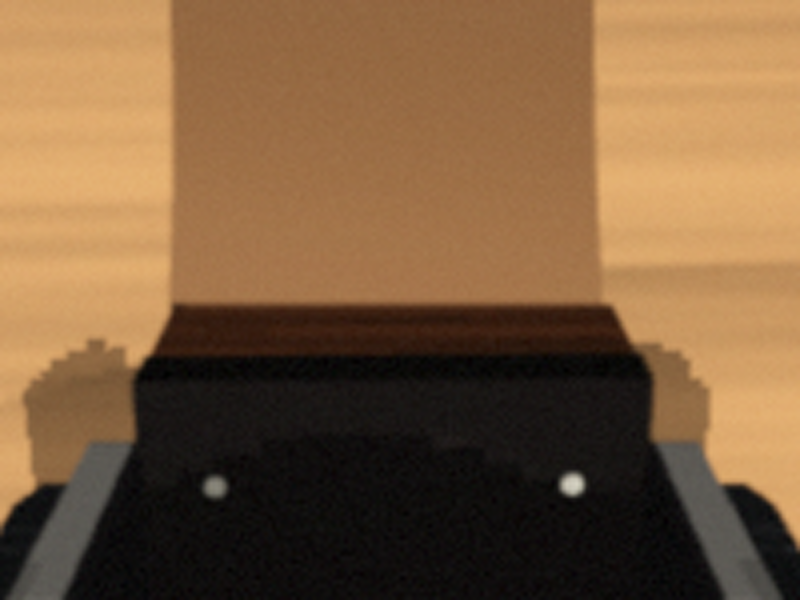

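Flush all along the front edge. I'll press down lightly and release.

Emit:
servo_tool:
  plan:
    - [[-0.05,0,0.1,0,0,0],[-0.05,0,0.15,0,0,0],[-0.05,0,0.15,0,0,0]]

```text
time: 12.22
tool_pos: [0.5066, -0.3567, 0.0916]
tcp_rot: [3.14, -0.039, 0.002]
wrist_force: [0.3, 0.6, 1.7]
width: 0.665
```

Emit:
servo_tool:
  plan:
    - [[0,0,0,0,0,0],[0,0,0,0,0,0],[0,0,0,0,0,0],[0,0,0,0,0,0],[0,0,0,0,0,0],[0,0,-0.5,0,0,0],[0,0,-3,0,0,0],[0,0,-6,0,0,0],[0,0,-9,0,0,0],[0,0,-12,0,0,0],[0,0,-12,0,0,0],[0,0,-12,0,0,0]]
  claw: 8.5

```text
time: 13.22
tool_pos: [0.508, -0.3578, 0.2152]
tcp_rot: [3.137, -0.039, 0.01]
wrist_force: [-0.0, 0.2, -0.8]
width: 0.989
```

```bash
python3 - <<'E'
from h import *
now(); c=cam("wrist"); np.save("lt_r.npy",c,allow_pickle=True)
crop(c,180,110,200,150,4,"lt_r",[place(.4918,-.3551,np.radians(-1),.064,.058,.103)])
s=cam("scene"); crop(s,145,235,100,90,6,"lt_rs")
goal(.551,.345,.17,172)
E
```

```text
t 13.22 tcp [ 0.508  -0.3578  0.2152] psi -1.44 zaxis [ 0.0065 -0.0048 -1.    ] F [-0.05  0.2  -0.77] w 0.989 q [-0.65  0.17  1.75  0.    1.22  0.94]
row [2.74, -70.22, 4.08, 0.07, 0.03, -173.44] min rows 24.2 t 13.32
```

View pics/lt_r.png

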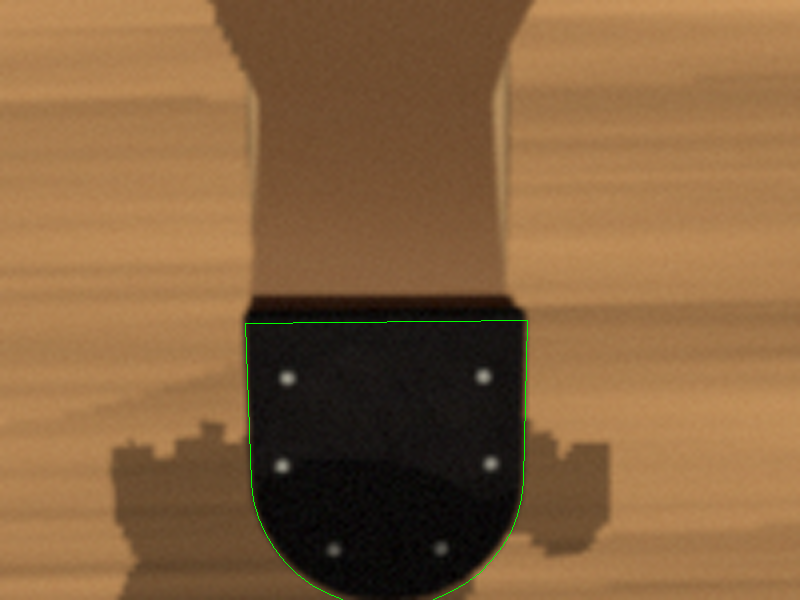

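View pics/lt_rs.png

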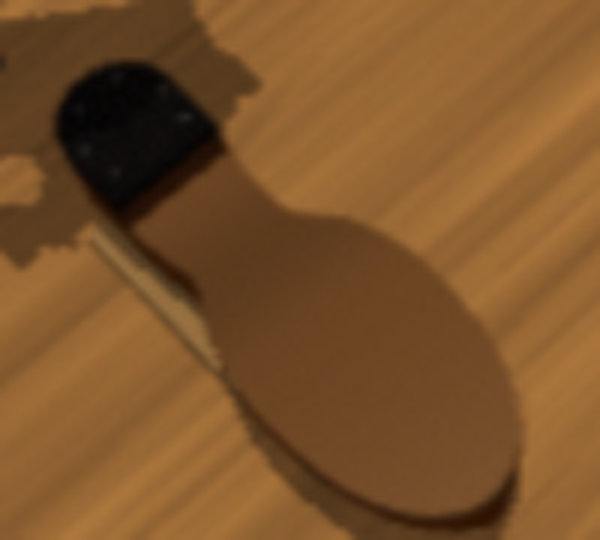

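```bash
python3 -c "
from h import *
goal(.551,.345,.17,-8)"
```

```text
row [2.74, -70.22, 4.08, 0.02, -0.04, 6.56] min rows 16.9 t 13.32
```

Emit:
servo_tool:
  plan:
    - [[2.7,-70.2,4,0,0,6.5],[2.7,-70.2,4,0,0,6.5],[2.7,-70.2,4,0,0,6.5],[2.7,-70.2,4,0,0,6.5],[2.7,-70.2,4,0,0,6.5],[2.7,-70.2,4,0,0,6.5],[2.7,-70.2,4,0,0,6.5],[2.7,-70.2,4,0,0,6.5],[2.7,-70.2,4,0,0,6.5],[2.7,-70.2,4,0,0,6.5],[2.7,-70.2,4,0,0,6.5],[2.7,-70.2,4,0,0,6.5],[2.7,-70.2,4,0,0,6.5],[2.7,-70.2,4,0,0,6.5],[2.7,-70.2,4,0,0,6.5],[2.7,-70.2,4,0,0,6.5],[2.7,-70.2,4,0,0,6.5],[2.7,-70.2,4,0,0,6.5],[2.7,-70.2,4,0,0,6.5],[2.7,-70.2,4,0,0,6.5]]

```text
time: 14.98
tool_pos: [0.5493, 0.344, 0.1685]
tcp_rot: [3.131, -0.216, -0.004]
wrist_force: [-1.9, -0.6, -0.6]
width: 0.996
```

```bash
python3 - <<'E'
from h import *
now(); c=cam("wrist"); np.save("S.npy",c,allow_pickle=True)
crop(c,130,60,270,200,2.9,"S_w",[place(.5456,.3518,np.radians(-8.5),.044,.040,.062)])
E
```

```text
t 14.98 tcp [0.5493 0.344  0.1685] psi -7.89 zaxis [-0.0027 -0.003  -1.    ] F [-1.88 -0.55 -0.55] w 0.996 q [ 0.52  0.26  1.73 -0.    1.16  2.23]
```

View pics/S_w.png

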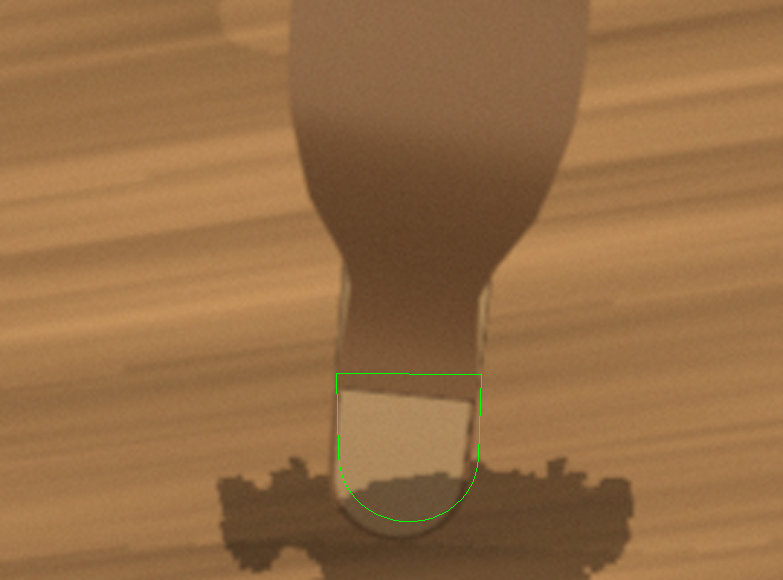

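```bash
python3 - <<'E'
from h import *
c=np.load("S.npy",allow_pickle=True).item()
crop(c,225,170,90,90,8,"S_z",[place(.5405,.353,np.radians(-13),.044,.040,.062),place(.5405,.353,np.radians(-13),.042,.038,.062)])
E
```

```text
(no output)
```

View pics/S_z.png

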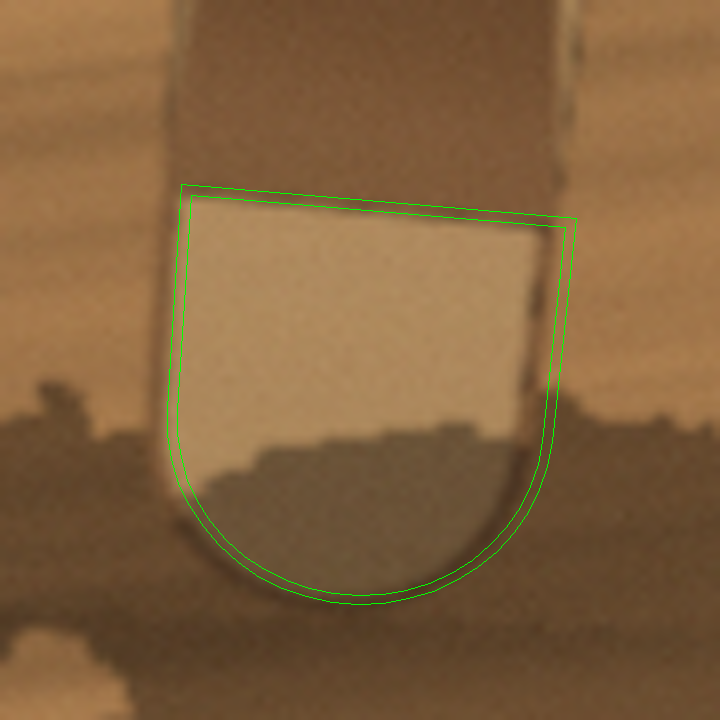

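```bash
python3 - <<'E'
from h import *
c=np.load("S.npy",allow_pickle=True).item()
crop(c,225,170,90,90,8,"S_z2",[place(.5402,.3547,np.radians(-13.2),.044,.040,.062),place(.5402,.3547,np.radians(-13.2),.0415,.0375,.062)])
goal(.475,.1,.13,14)
E
```

```text
row [-4.02, 25.13, 3.98, 0.14, 0.12, -21.96] min rows 6.2 t 15.03
```

View pics/S_z2.png

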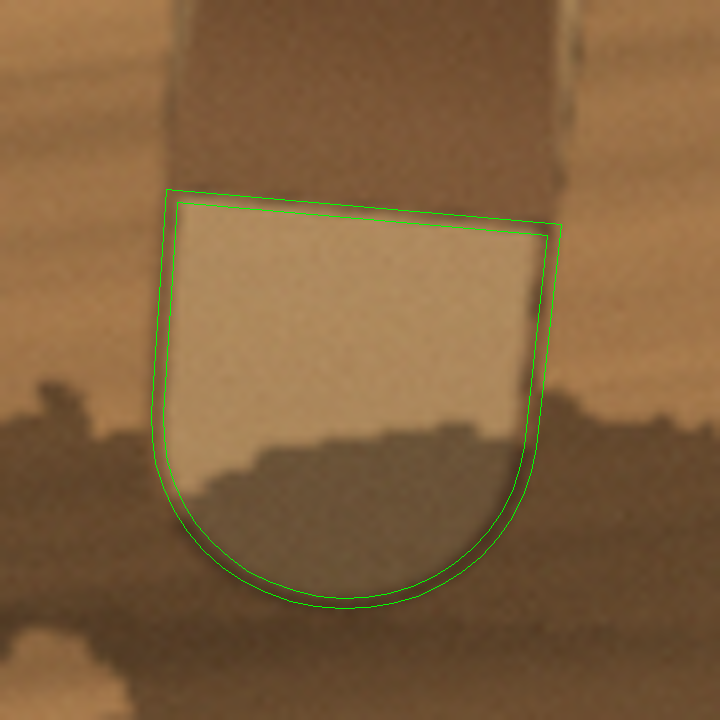

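Emit:
servo_tool:
  plan:
    - [[-4,25.1,4,0,0,-22],[-4,25.1,4,0,0,-22],[-4,25.1,4,0,0,-22],[-4,25.1,4,0,0,-22],[-4,25.1,4,0,0,-22],[-4,25.1,4,0,0,-22],[-4,25.1,4,0,0,-22],[-4,25.1,4,0,0,-22],[-4,25.1,4,0,0,-22],[-4,25.1,4,0,0,-22],[-4,25.1,4,0,0,-22]]

```text
time: 15.95
tool_pos: [0.4762, 0.1011, 0.1305]
tcp_rot: [3.116, 0.385, -0.001]
wrist_force: [-0.1, 0.2, 0.5]
width: 0.989
```

```bash
python3 - <<'E'
from h import *
now(); c=cam("wrist"); np.save("sb.npy",c,allow_pickle=True)
crop(c,200,130,160,120,5,"sb_w",[place(.4729,.0999,np.radians(15.4),.044,.040,.014)])
E
```

```text
t 15.95 tcp [0.4762 0.1011 0.1305] psi 14.08 zaxis [-5.0e-04 -1.9e-03 -1.0e+00] F [-0.13  0.23  0.52] w 0.989 q [ 0.16 -0.    2.1  -0.    1.05  1.49]
```

View pics/sb_w.png

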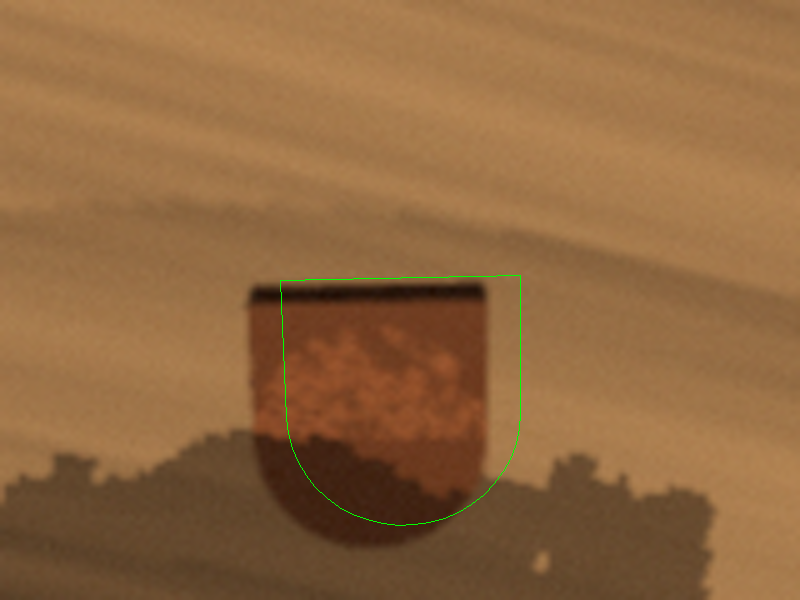

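```bash
python3 - <<'E'
from h import *
c=np.load("sb.npy",allow_pickle=True).item()
x=fit(c,200,130,5,(249,303),(487,300),(371,547),.044,.040,.014)
crop(c,200,130,160,120,5,"sb_w2",[place(*x,.044,.040,.014)])
goal(x[0]+.01*np.cos(x[2]),x[1]+.01*np.sin(x[2]),.002,np.degrees(x[2]))
E
```

```text
fit x,y,yaw [0.4675 0.1044] 14.64 resid mm [ 0.   0.1 -0.1 -0.1  0.  -0.1]
row [0.26, -0.54, 12.83, 0.1, 0.07, -0.53] min rows 3.1 t 16.0
```

View pics/sb_w2.png

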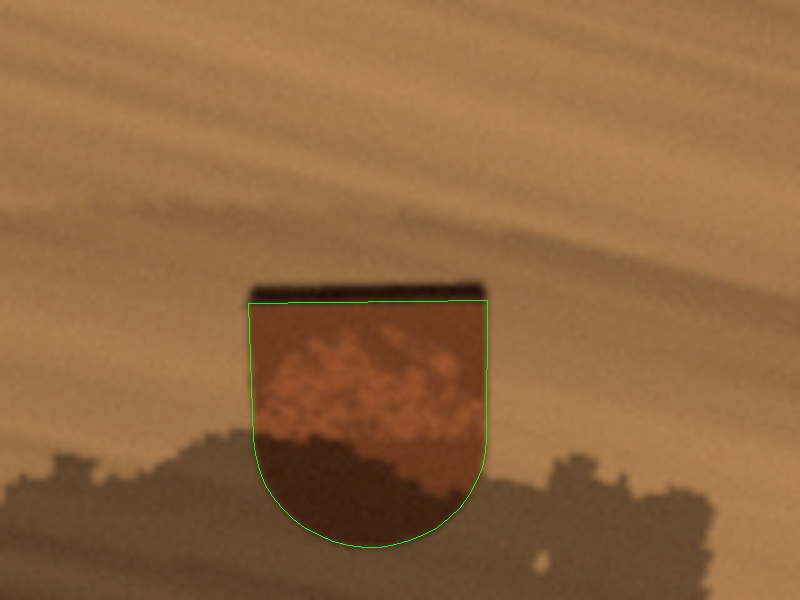

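Emit:
servo_tool:
  plan:
    - [[0.26,-0.54,3,0,0,-0.5],[0.26,-0.54,7,0,0,-0.5],[0.26,-0.54,10,0,0,-0.5],[0.26,-0.54,12,0,0,-0.5],[0.26,-0.54,12.8,0,0,-0.5],[0.26,-0.54,12.8,0,0,-0.5],[0.26,-0.54,12.8,0,0,-0.5]]
  claw: 6.0

```text
time: 16.58
tool_pos: [0.4779, 0.1076, 0.0027]
tcp_rot: [3.114, 0.401, -0.001]
wrist_force: [0.7, -0.6, 0.2]
width: 0.7
```

Emit:
servo_tool:
  plan:
    - [[0,0,0,0,0,0],[0,0,0,0,0,0],[0,0,0,0,0,0],[0,0,0,0,0,0],[0,0,0,0,0,0],[0,0,0,0,0,0],[0,0,0,0,0,0],[0,0,0,0,0,0]]
  claw: 3.2
  grip_force: 30

```text
time: 17.25
tool_pos: [0.4802, 0.1082, 0.0048]
tcp_rot: [3.115, 0.4, 0.006]
wrist_force: [0.0, 1.6, 6.4]
width: 0.456
```

```bash
python3 - <<'E'
from h import *
now(); c=cam("wrist"); np.save("sb_h.npy",c,allow_pickle=True)
crop(c,180,150,200,150,4,"sb_g")
goal(.5402+.01*np.cos(np.radians(-13.2)),.3547+.01*np.sin(np.radians(-13.2)),.115,-13.2)
E
```

```text
t 17.25 tcp [0.4802 0.1082 0.0048] psi 14.65 zaxis [ 4.e-03 -8.e-04 -1.e+00] F [0.03 1.59 6.44] w 0.456 q [ 0.17  0.18  2.18 -0.    0.78  1.49]
row [12.96, -21.84, -11.01, 0.05, -0.23, 27.85] min rows 6.6 t 17.3
```

View pics/sb_g.png

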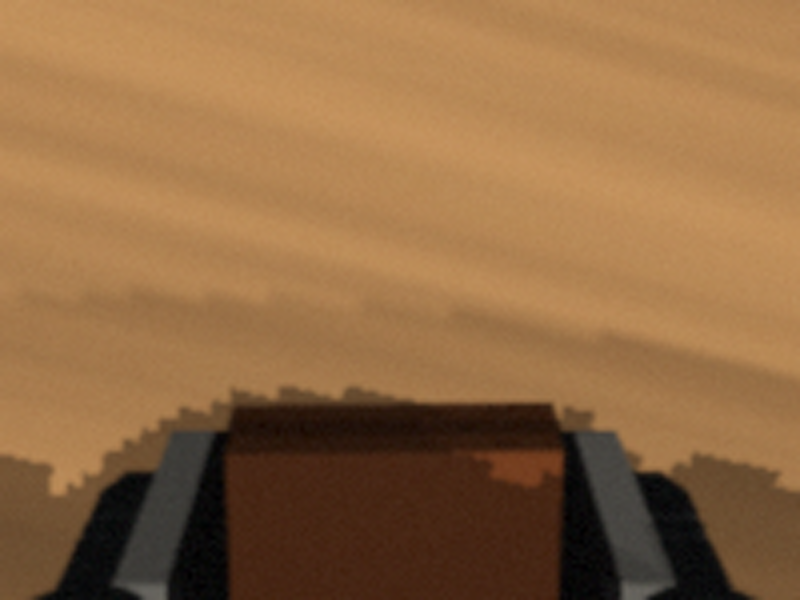

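Emit:
servo_tool:
  plan:
    - [[0,0,-2,0,0,0],[0.5,-0.5,-5,0,0,0],[2,-3,-8.5,0,0,4],[4,-7,-11,0,0,9],[6.5,-11,-11,0,0,14],[8.5,-14.5,-11,0,0,19],[11,-18.5,-11,0,-0.2,24],[13,-21.8,-11,0,-0.2,27.9],[13,-21.8,-11,0,-0.2,27.9],[13,-21.8,-11,0,-0.2,27.9],[13,-21.8,-11,0,-0.2,27.9],[13,-21.8,-11,0,-0.2,27.9]]

```text
time: 18.3
tool_pos: [0.5498, 0.3511, 0.1146]
tcp_rot: [3.119, -0.362, -0.0]
wrist_force: [1.1, -0.6, -1.5]
width: 0.454
```

```bash
python3 - <<'E'
from h import *
now(); c=cam("wrist"); np.save("sb_h.npy",c,allow_pickle=True)
crop(c,180,150,200,150,4,"sb_h")
E
```

```text
t 18.3 tcp [0.5498 0.3511 0.1146] psi -13.24 zaxis [-4.0e-04 -1.9e-03 -1.0e+00] F [ 1.07 -0.57 -1.52] w 0.454 q [ 0.53  0.31  1.76 -0.    1.06  2.33]
```

View pics/sb_h.png

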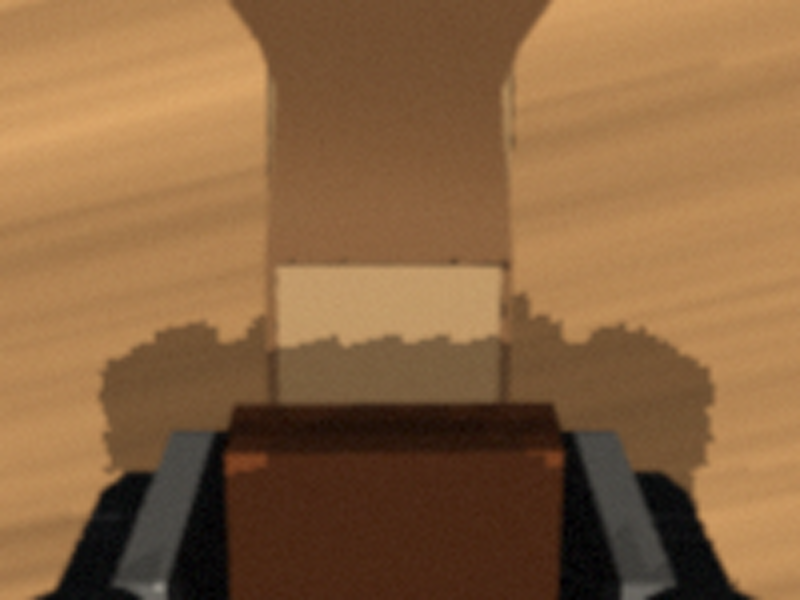

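```bash
cat >> h.py <<'E'
def rel(a,b,psi):
    d=b-a; p=np.radians(psi); print("move tool x,y mm",(1e3*np.array([d[0]*np.cos(p)+d[1]*np.sin(p),d[0]*np.sin(p)-d[1]*np.cos(p)])).round(1))
E
python3 - <<'E'
from h import *
c=np.load("sb_h.npy",allow_pickle=True).item()
a=edge(c,180,150,4,(225,452),(563,453),.1146-.0048+.014)
a2=edge(c,180,150,4,(234,404),(553,404),.1146-.0048)
b=edge(c,180,150,4,(276,264.5),(505,265),.062)
rel(a,b,-13.2); rel(a2,b,-13.2)
E
```

```text
w 0.0393 mid [0.5578 0.3503] yaw -13.45
w 0.0404 mid [0.5577 0.3503] yaw -13.26
w 0.037 mid [0.5611 0.35  ] yaw -13.38
move tool x,y mm [ 3.3 -0.5]
move tool x,y mm [ 3.4 -0.4]
```

Emit:
servo_tool:
  plan:
    - [[0.43,-0.06,1.5,0,0,0],[0.43,-0.06,3,0,0,0],[0.43,-0.06,4,0,0,0],[0.43,-0.06,4.5,0,0,0],[0.43,-0.06,4.7,0,0,0],[0.43,-0.06,4.75,0,0,0],[0.43,-0.06,4.75,0,0,0]]

```text
time: 18.93
tool_pos: [0.5541, 0.3497, 0.0669]
tcp_rot: [3.118, -0.364, -0.0]
wrist_force: [0.4, -0.2, -1.6]
width: 0.452
```

```bash
python3 - <<'E'
from h import *
now(); c=cam("wrist"); np.save("sb_h.npy",c,allow_pickle=True)
crop(c,180,150,200,150,4,"sb_p")
E
```

```text
t 18.93 tcp [0.5541 0.3497 0.0669] psi -13.31 zaxis [-5.e-04 -2.e-03 -1.e+00] F [ 0.4  -0.25 -1.57] w 0.452 q [ 0.53  0.37  1.79 -0.    0.99  2.33]
```

View pics/sb_p.png

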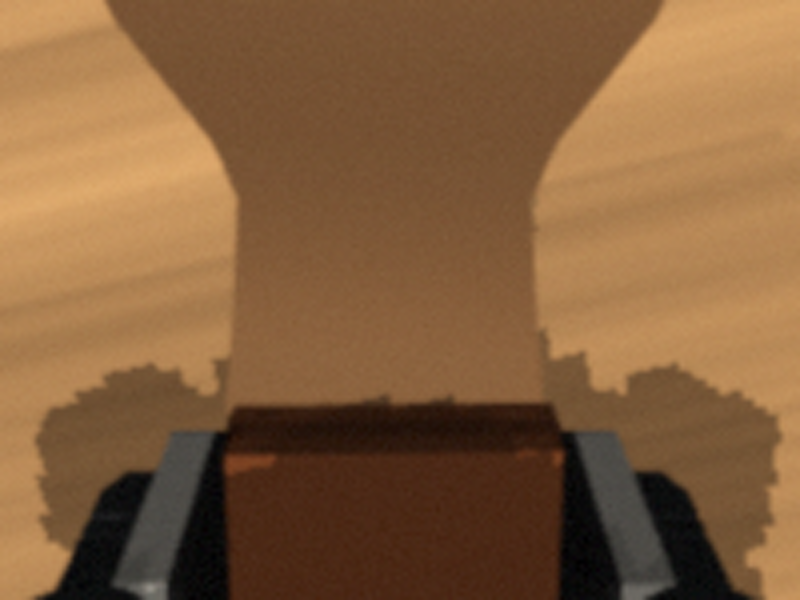

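Emit:
servo_tool:
  plan:
    - [[0,-0.08,0.1,0,0,0],[0,-0.08,0.2,0,0,0],[0,-0.08,0.2,0,0,0]]

```text
time: 19.23
tool_pos: [0.5551, 0.3507, 0.0668]
tcp_rot: [3.119, -0.364, 0.002]
wrist_force: [-1.3, -1.9, 8.0]
width: 0.456
```

Emit:
servo_tool:
  plan:
    - [[0,0,0,0,0,0],[0,0,0,0,0,0],[0,0,0,0,0,0],[0,0,0,0,0,0],[0,0,0,0,0,0],[0,0,-0.5,0,0,0],[0,0,-3,0,0,0],[0,0,-6,0,0,0],[0,0,-9,0,0,0],[0,0,-10,0,0,0],[0,0,-10,0,0,0],[0,0,-10,0,0,0]]
  claw: 6.5

```text
time: 20.23
tool_pos: [0.5552, 0.3511, 0.1672]
tcp_rot: [3.12, -0.364, 0.004]
wrist_force: [0.1, -0.4, -0.2]
width: 0.761
```

```bash
python3 - <<'E'
from h import *
now(); c=cam("wrist"); np.save("sb_r.npy",c,allow_pickle=True)
crop(c,180,110,200,150,4,"sb_r",[place(.5402,.3547,np.radians(-13.2),.044,.040,.076)])
goal(.651,.113,.12,-39)
E
```

```text
t 20.23 tcp [0.5552 0.3511 0.1672] psi -13.3 zaxis [ 2.2e-03 -9.0e-04 -1.0e+00] F [ 0.14 -0.43 -0.21] w 0.761 q [ 0.53  0.27  1.71 -0.    1.15  2.33]
row [14.88, 20.87, 4.6, 0.14, -0.04, 25.7] min rows 6.2 t 20.28
```

View pics/sb_r.png

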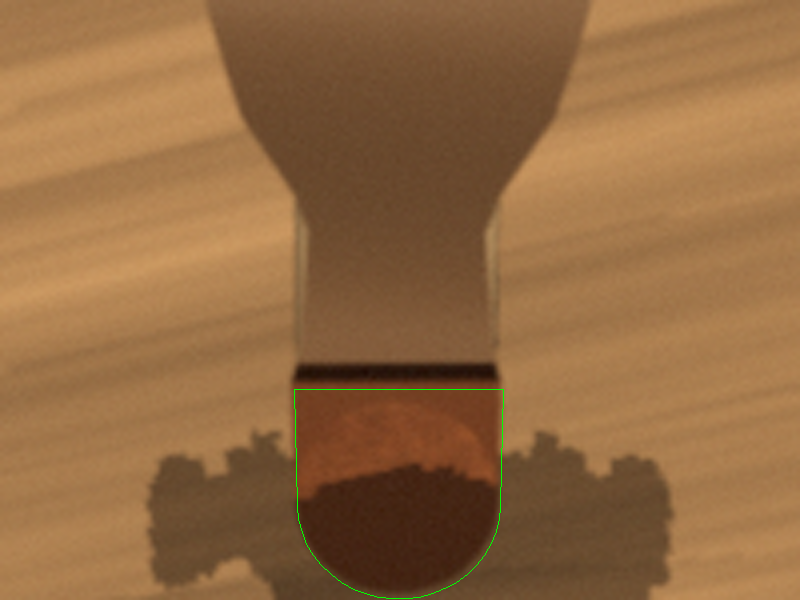

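```bash
python3 - <<'E'
from h import *
c=np.load("sb_r.npy",allow_pickle=True).item()
a=fit(c,180,110,4,(294,380),(499,380),(397,590),.044,.040,.076)
edge(c,180,110,4,(294,380),(499,380),.076)
S=np.array([.5402,.3547]); d=a[:2]-S; p=np.radians(-13.2); print(d@[np.cos(p),np.sin(p)],d@[-np.sin(p),np.cos(p)])
E
```

```text
fit x,y,yaw [0.5421 0.3546] -13.18 resid mm [ 0.1  0.4 -0.  -0.4 -0.1  0.1]
w 0.0392 mid [0.5634 0.3496] yaw -13.28
0.0018246468317415624 0.00036294417948425865
```

Block is 1.8 mm forward and otherwise centred, well within tolerance. Next is the small top.

Emit:
servo_tool:
  plan:
    - [[14.9,20.8,4.6,0,0,25.7],[14.9,20.8,4.6,0,0,25.7],[14.9,20.8,4.6,0,0,25.7],[14.9,20.8,4.6,0,0,25.7],[14.9,20.8,4.6,0,0,25.7],[14.9,20.8,4.6,0,0,25.7],[14.9,20.8,4.6,0,0,25.7],[14.9,20.8,4.6,0,0,25.7],[14.9,20.8,4.6,0,0,25.7],[14.9,20.8,4.6,0,0,25.7],[14.9,20.8,4.6,0,0,25.7]]

```text
time: 21.2
tool_pos: [0.6506, 0.1155, 0.1197]
tcp_rot: [2.96, -1.045, -0.001]
wrist_force: [-0.3, 0.5, -0.8]
width: 0.763
```

```bash
python3 - <<'E'
from h import *
now(); c=cam("wrist"); np.save("st.npy",c,allow_pickle=True)
crop(c,200,130,160,120,5,"st_w",[place(.653,.1108,np.radians(-39.8),.044,.040,.007)])
E
```

```text
t 21.2 tcp [0.6506 0.1155 0.1197] psi -38.88 zaxis [-0.0012 -0.002  -1.    ] F [-0.32  0.49 -0.83] w 0.763 q [ 0.14  0.32  1.74 -0.    1.08  2.39]
```

View pics/st_w.png

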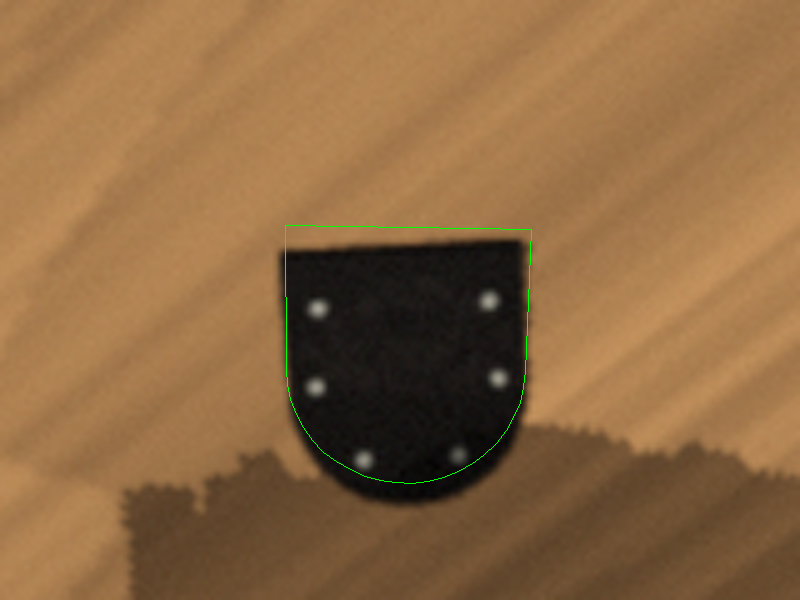

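```bash
python3 - <<'E'
from h import *
c=np.load("st.npy",allow_pickle=True).item()
x=fit(c,200,130,5,(281,256),(526,246),(411,503),.044,.040,.007)
crop(c,200,130,160,120,5,"st_w2",[place(*x,.044,.040,.007)])
goal(x[0]+.01*np.cos(x[2]),x[1]+.01*np.sin(x[2]),-.001,np.degrees(x[2]))
E
```

```text
fit x,y,yaw [0.6498 0.113 ] -36.85 resid mm [ 0.2 -0.1  0.   0.1 -0.2  0. ]
row [1.07, 0.21, 12.11, 0.11, -0.05, -2.02] min rows 2.9 t 21.25
```

View pics/st_w2.png

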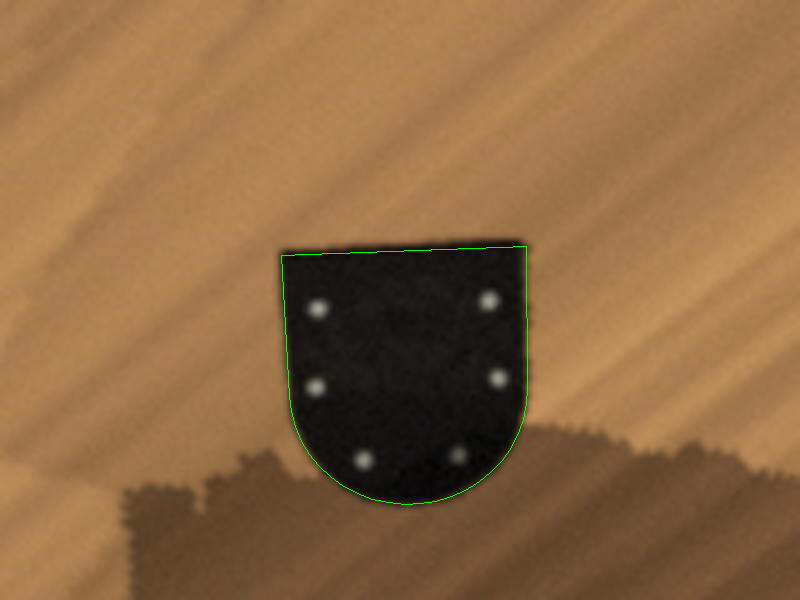

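Emit:
servo_tool:
  plan:
    - [[1.05,0.2,3,0,0,-2],[1.05,0.2,7,0,0,-2],[1.05,0.2,10,0,0,-2],[1.05,0.2,11.3,0,0,-2],[1.05,0.2,11.9,0,0,-2],[1.05,0.2,12.1,0,0,-2],[1.05,0.2,12.1,0,0,-2],[1.05,0.2,12.1,0,0,-2]]
  claw: 5.3

```text
time: 21.92
tool_pos: [0.6597, 0.1078, 0.0015]
tcp_rot: [2.98, -0.993, 0.006]
wrist_force: [-0.5, 0.5, 0.3]
width: 0.623
```

```bash
python3 - <<'E'
from h import *
now(); c=cam("wrist")
crop(c,130,180,300,150,2.6,"st_d")
E
```

```text
t 21.92 tcp [0.6597 0.1078 0.0015] psi -36.84 zaxis [ 0.0034 -0.0015 -1.    ] F [-0.51  0.46  0.28] w 0.623 q [ 0.13  0.47  1.79 -0.    0.88  2.34]
```

View pics/st_d.png

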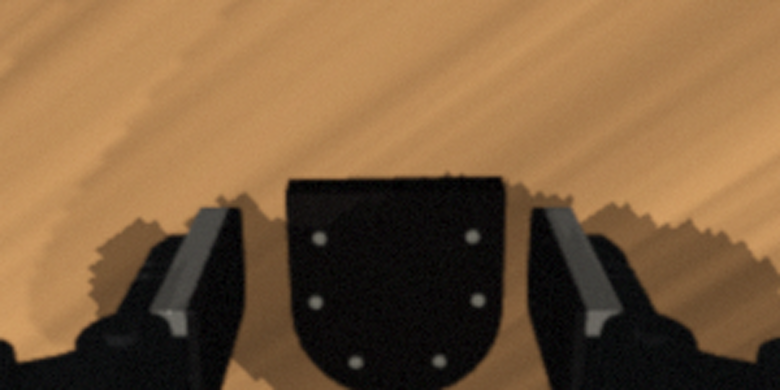

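Emit:
servo_tool:
  plan:
    - [[0,0,0.2,0,0,0],[0,0,0.2,0,0,0],[0,0,0.2,0,0,0]]

```text
time: 22.22
tool_pos: [0.6607, 0.1077, 0.0009]
tcp_rot: [-2.98, 0.993, -0.009]
wrist_force: [-0.7, 0.1, 0.4]
width: 0.617
```

Emit:
servo_tool:
  plan:
    - [[0,0,0,0,0,0],[0,0,0,0,0,0],[0,0,0,0,0,0],[0,0,0,0,0,0],[0,0,0,0,0,0],[0,0,0,0,0,0],[0,0,0,0,0,0]]
  claw: 3.2
  grip_force: 30

```text
time: 22.8
tool_pos: [0.6613, 0.1077, 0.0016]
tcp_rot: [-2.98, 0.993, -0.011]
wrist_force: [-1.4, 1.0, 5.0]
width: 0.456
```

Emit:
servo_tool:
  plan:
    - [[0,0,-1,0,0,0],[0,0,-3,0,0,0],[0,0,-6,0,0,0],[0,0,-8,0,0,0],[0,0,-8,0,0,0],[0,0,-8,0,0,0]]

```text
time: 23.3
tool_pos: [0.6621, 0.108, 0.0838]
tcp_rot: [-2.978, 0.992, -0.016]
wrist_force: [0.2, -0.5, -1.0]
width: 0.455
```

```bash
python3 - <<'E'
from h import *
now(); c=cam("wrist"); np.save("st_h.npy",c,allow_pickle=True)
crop(c,180,150,200,150,4,"st_g")
p=np.radians(-13.3)
goal(.5421+.01*np.cos(p),.3546+.01*np.sin(p),.115,-13.2)
E
```

```text
t 23.3 tcp [0.6621 0.108  0.0838] psi -36.86 zaxis [ 1.050e-02 -7.000e-04 -9.999e-01] F [ 0.19 -0.5  -1.01] w 0.455 q [ 0.13  0.37  1.75 -0.    1.01  2.34]
row [-23.35, -13.05, -3.41, -0.12, -0.4, -23.66] min rows 6.5 t 23.35
```

View pics/st_g.png

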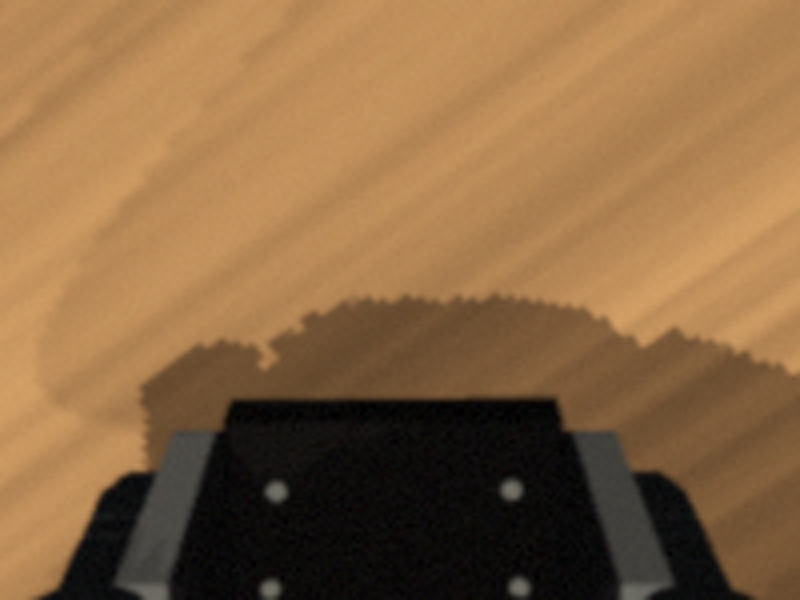

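Emit:
servo_tool:
  plan:
    - [[-2,-1,-3.4,0,0,-2],[-6,-3.2,-3.4,0,-0.4,-7],[-10,-5.5,-3.4,0,-0.4,-12],[-13,-7.2,-3.4,0,-0.4,-16],[-17,-9.5,-3.4,0,-0.4,-20],[-20,-11.2,-3.4,0,-0.4,-23.6],[-23.2,-13,-3.4,0,-0.4,-23.6],[-23.2,-13,-3.4,0,-0.4,-23.6],[-23.2,-13,-3.4,0,-0.4,-23.6],[-23.2,-13,-3.4,0,-0.4,-23.6],[-23.2,-13,-3.4,0,-0.4,-23.6]]

```text
time: 24.27
tool_pos: [0.5526, 0.3495, 0.1137]
tcp_rot: [-3.12, 0.364, 0.001]
wrist_force: [0.6, -0.4, -0.1]
width: 0.453
```

```bash
python3 - <<'E'
from h import *
now(); c=cam("wrist"); np.save("st_h.npy",c,allow_pickle=True)
crop(c,180,150,200,150,4,"st_h")
E
```

```text
t 24.27 tcp [0.5526 0.3495 0.1137] psi -13.31 zaxis [-8.e-04  3.e-04 -1.e+00] F [ 0.6  -0.35 -0.06] w 0.453 q [0.53 0.32 1.76 0.   1.06 2.33]
```

View pics/st_h.png

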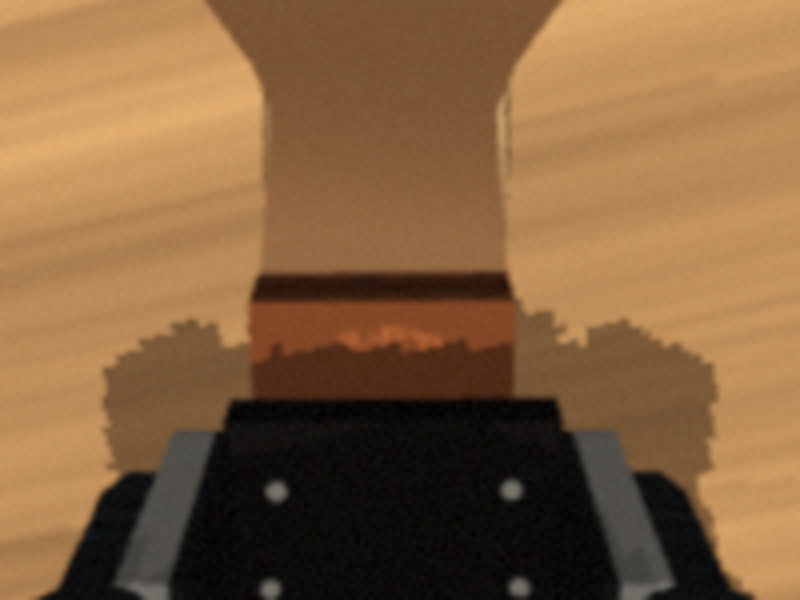

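```bash
python3 - <<'E'
from h import *
c=np.load("st_h.npy",allow_pickle=True).item()
a2=edge(c,180,150,4,(231,400),(556,400),.1137-.0016)
b=edge(c,180,150,4,(251,299),(513,299),.076)
rel(a2,b,-13.3)
E
```

```text
w 0.0402 mid [0.5625 0.3482] yaw -13.28
w 0.0395 mid [0.5636 0.3498] yaw -13.29
move tool x,y mm [ 0.7 -1.8]
```

Emit:
servo_tool:
  plan:
    - [[0.07,-0.18,1.2,0,0,0],[0.07,-0.18,2.4,0,0,0],[0.07,-0.18,3.1,0,0,0],[0.07,-0.18,3.4,0,0,0],[0.07,-0.18,3.55,0,0,0],[0.07,-0.18,3.6,0,0,0],[0.07,-0.18,3.6,0,0,0]]

```text
time: 24.9
tool_pos: [0.5541, 0.3506, 0.0777]
tcp_rot: [-3.12, 0.366, 0.001]
wrist_force: [-1.1, -0.5, 0.9]
width: 0.453
```

```bash
python3 - <<'E'
from h import *
now(); c=cam("wrist"); np.save("st_h.npy",c,allow_pickle=True)
crop(c,180,150,200,150,4,"st_p")
E
```

```text
t 24.9 tcp [0.5541 0.3506 0.0777] psi -13.38 zaxis [-8.e-04  3.e-04 -1.e+00] F [-1.08 -0.53  0.85] w 0.453 q [0.53 0.36 1.78 0.   1.   2.33]
```

View pics/st_p.png

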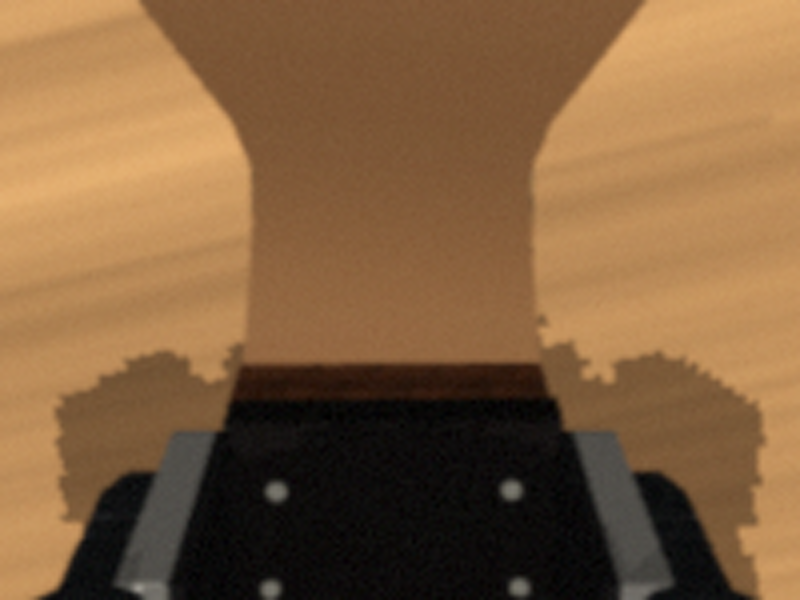

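Emit:
servo_tool:
  plan:
    - [[0,0,0.08,0,0,0],[0,0,0.08,0,0,0]]

```text
time: 25.12
tool_pos: [0.5542, 0.3507, 0.0777]
tcp_rot: [-3.12, 0.366, 0.001]
wrist_force: [-2.3, -1.3, 5.4]
width: 0.457
```

Emit:
servo_tool:
  plan:
    - [[0,0,0,0,0,0],[0,0,0,0,0,0],[0,0,0,0,0,0],[0,0,0,0,0,0],[0,0,0,0,0,0],[0,0,-0.5,0,0,0],[0,0,-3,0,0,0],[0,0,-6,0,0,0],[0,0,-9,0,0,0],[0,0,-11,0,0,0],[0,0,-11,0,0,0],[0,0,-11,0,0,0]]
  claw: 6.5

```text
time: 26.12
tool_pos: [0.5554, 0.3514, 0.1901]
tcp_rot: [-3.117, 0.366, -0.005]
wrist_force: [-0.3, 0.3, -0.9]
width: 0.758
```

```bash
python3 - <<'E'
from h import *
now(); c=cam("wrist"); np.save("st_r.npy",c,allow_pickle=True)
p=place(.5421,.3546,np.radians(-13.2),.044,.040,.083)
crop(c,180,110,200,150,4,"st_r",[p])
s=cam("scene"); crop(s,150,90,240,240,2.5,"fin_s"); s=cam("side"); crop(s,180,120,240,210,3,"fin_d")
E
```

```text
t 26.12 tcp [0.5554 0.3514 0.1901] psi -13.38 zaxis [ 0.0033  0.0029 -1.    ] F [-0.34  0.31 -0.91] w 0.758 q [0.53 0.26 1.69 0.   1.19 2.33]
```

View pics/st_r.png

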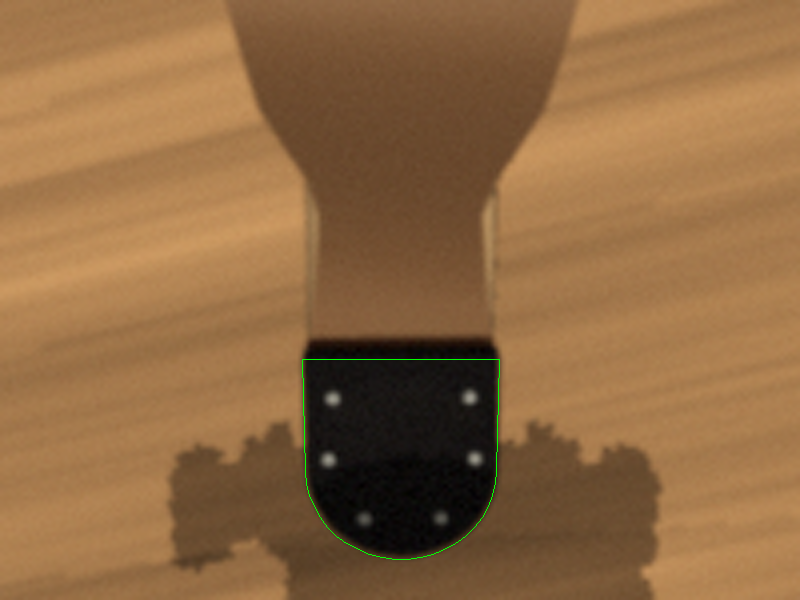

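View pics/fin_s.png

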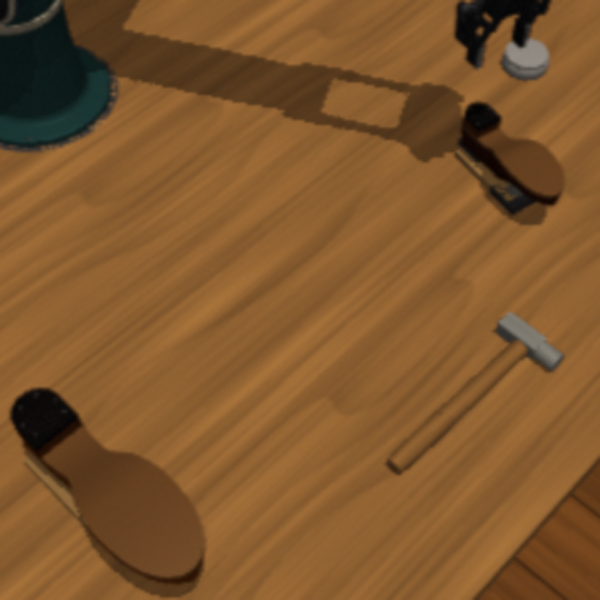

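View pics/fin_d.png

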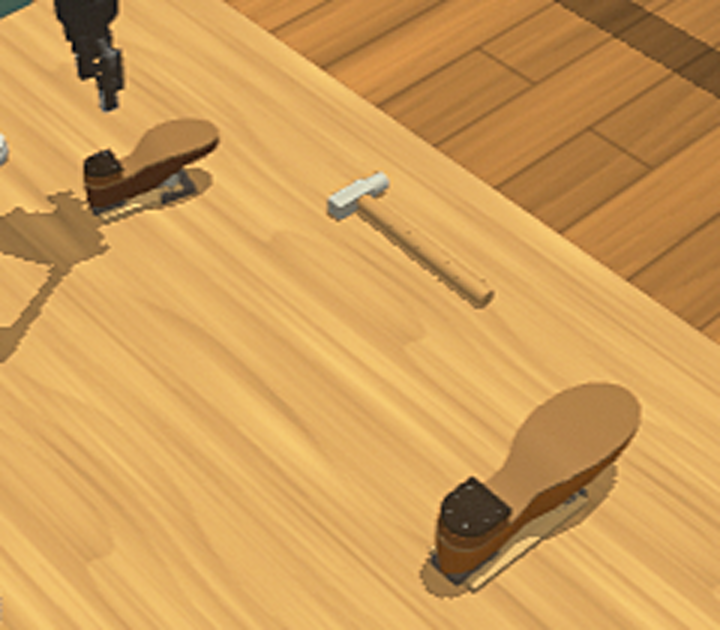

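The last wrist view shows the small top matching the block outline to about 1 px. The scene and side views show both stacks flush, the arm clear of them, and the hammer and tin in place. Handing in.

```bash
python3 -c "
from h import *
from workcell import finish_job
now(); print(finish_job())"
```

```text
t 26.27 tcp [0.5531 0.3501 0.1857] psi -13.38 zaxis [-0.0034 -0.001  -1.    ] F [-0.27  0.14  0.1 ] w 0.761 q [0.53 0.26 1.7  0.   1.19 2.33]
the job is handed in; nothing more can be done
None
```

Both heels are built up: each shoe has its block on the heel seat and the same-size top piece on the block, rounded end to the back. I handed the job in at 26.3 s of the 112 s; `finish_job()` gives no verdict.

- **Large shoe:** the last wrist view showed the block and top piece flush, within about 1 mm and 1° of the seat.
- **Small shoe:** the block sits about 1.8 mm towards the toe and 0.4 mm sideways, inside the 8 mm limit. The top piece matches the block's outline.
- **Release and contact:** the fingers are open and the gripper is about 11 cm above the small heel, touching nothing. The highest wrist force I read was about 8 N.
- **Bystanders:** nothing I did went near the hammer, tin or brush. The final pictures show the hammer and tin in place. I did not take a closing picture of the brush or measure any shift.
- **Disagreement:** my first scene-camera positions for the pieces were 3–7 mm off the wrist-camera ones. I used the wrist camera for all grasping and placing.

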